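Seat a bearing cup in a garment-trolley wheel

TASK

The new bearing cup has only been started in the hub of the garment-trolley wheel and sits crooked. Take the drift from the wooden tool block and, with its white tip, ease the cup home with gentle taps on its rim, working from side to side so that it goes in square and never cocks, until its flange lies flat on the hub face all round; then stand the drift back in its hole. Do not press on the cup with the gripper itself, and leave the other things on the counter where they are.

Things in the scene. Friction and masses are not known exactly. Their poses are not given: they have to be found in the camera images.
- wheel: Castor wheel, 160 mm across, black rubber tyre, grey plastic hub 80 mm across, lying flat and held fast in a round bench clamp (dark steel plate 224 mm across, three small dogs). Origin: on the wheel's axis, 70 mm below the hub face; z up. The hub face is the highest part; the tyre's top is 10 mm lower, the dogs 14 mm.
- hub_face (a point): Centre of the level hub face, at the mouth of the hub's bore, 70 to 80 mm above the counter (the height differs from case to case); z up. The bore is 53 mm wide and goes straight down.
- cup_face (a point): Centre of the top of the steel bearing cup's flange, z along the cup's axis, out of the bore. The flange is a flat ring 62 mm across with a 38 mm hole, 4 mm thick; under it a 16 mm long skirt, 52 mm across, is part way into the bore. At the start the flange centre stands about 9 mm off the hub face and the cup leans 2 to 5 degrees, in any direction. Fully home, this point is 4 mm above hub_face.
- cup: The bearing cup itself; origin 4 mm below cup_face on its axis. The bore grips it all round, it stays where it is left. A slow push of 14 to 22 N on one side of the flange moves it: that side sinks, the middle sinks a third to a half as much and the far side hardly moves, so the cup tips towards the push. Where the flange bears on the hub face it stops solid.
- drift: Hand punch, 123 mm long, 0.2 kg, standing tip down in the tool block. Origin: centre of the flat tip; z towards the handle end. White nylon nose 12 mm across, 20 mm long; steel shank 16 mm across to 65 mm; rubber hand guard 44 mm across from 65 to 73 mm; round black handle 24 mm across from 73 to 123 mm. Take it by the handle with the fingertips just over the guard, which keeps it from sliding up.
- toolblock: Fixed wooden tool block, 75 (x) x 130 (y) x 55 mm, origin under its middle. The drift's hole is 30 mm from the middle towards its -y end; towards the +y end four short steel pins stand up to 14 mm above its top.
- drift_hole (a point): Centre of the floor of the drift's hole, 12 mm above the counter; z up. The hole is 19 mm wide, vertical and 43 mm deep, its mouth 55 mm above the counter. At the start the drift stands here, its tip on this point.
- spanner: Open-ended spanner lying on the counter near the robot; bystander, origin under its middle.
- tin: Small blue tin, 68 mm across, 50 mm high, beyond the work; bystander, origin under its middle.
- axle: Wheel axle bolt standing on its head, 20 mm across, 68 mm high, beyond the work; bystander, origin under its middle.
- bell: Counter bell, 84 mm across, 51 mm high, beyond the work; bystander, origin under its middle.
Not all that is in view belongs to the job. What is meant by the toolblock is not orange, and is the smaller of those in its own colour.

How it is judged:
By the outcome, as a careful person would: the job done as asked, in the order asked, and still so for the second after the job is handed in, with the robot touching nothing.
It also fails if it takes over 72 s, if anything falls off the work surface, if the arm or the gripper's body presses on something with over 40 N, if the wrist force passes 120 N, or if a joint passes its speed limit or range.

ROBOT

A 6-joint arm with a two-finger parallel gripper is mounted at the origin on the work surface. World frame = base frame: x ahead of the robot, y to its left, z up, the work surface at z = 0. Lengths are in mm, angles in rad, forces in N, time in s.
With the tool pointing down it reaches from about 350 to 775 mm from the base axis. Payload 7.3 kg.
Tool frame: the origin (TCP) lies on the centre line of the jaws, within the pads' length; the fingertips stand 19 mm ahead of it and the grasp point (between the pads) is the TCP; z points along the fingers, y is the line along which they close (so a half turn about z gives the same grasp; the last joint's range is limited). The gripper opens to 92 mm and grips with 3 to 60 N. Pads are 19 mm wide; open, the fingers measure 130 mm over their backs; the gripper's body (75 mm by 190 mm) begins 47 mm behind the grasp point.
Start: joints at [-1.303, 0.342, 1.524, -0, 1.275, -0.146], TCP at [211.121, -480.698, 245.741] pointing down, gripper open.
Joint ranges: [-2.53, 2.53], [-0.77, 2.02], [0.04, 2.7], [-1, 4.14], [0.28, 2.66], [-3.11, 3.11]. Speed limits (rad/s): [2.57, 2.57, 3.14, 3.14, 3.14, 3.14].

INTERFACE

Orientations are given as a unit quaternion [x, y, z, w].
In Python, from bench import bot gives the robot as it stands. The module is installed in compiled form; this text tells all that it offers.
- The arm moves only by the tool servo_tool, never from a script. Its argument "rows" is a list of rows, each a list of 3 entries, a list of its own where there are three numbers: the shift along the tool's x, y, z scaled (see below), then the turn, a rotation vector about the tool's x, y, z scaled (see below), then the opening, from 0 (shut) to 1 (fully open). In form: [[[dx, dy, dz], [ax, ay, az], jaw], ...]. A call has exactly 8 rows; each row shifts and turns the commanded pose from where the row before left it, along the tool's axes as they then stand; what a row does not reach is not made up. The controller multiplies each number of a shift by 0.02 m and each number of a turn by pi rad. A row lasts 1/10 s, in which the tool goes at most 50 mm and 8.59 degrees, less where a joint would pass 70% of its speed; a pose out of reach is approached as far as the arm can. A call with a number of a shift or a turn outside -1 to 1 is refused whole. A call with a gripper value outside its range is refused whole. The fingers move at their own pace and stop on an object; "squeeze" is the grip in N (left out, the last holds). Time passes only in rows, so rows that do not move let the fingers close, or fill a call up. It gives the time, the measured TCP pose, the force, the opening and the grip force at its end, in the units of the state.
- bot.get_state(): the state, without advancing time (a new reading comes with each control period).
- bot.camera(name): name is "scene" or "top"; returns a dict with "pixels" (400x640x3 uint8, red, green, blue), "z_map" (400x640 float32, mm along the optical axis (not along the pixel's ray), 0 where there is no reading), "fx", "fy", "cx", "cy" (pixels), "R" (3x3) and "t" (3): a world point X has camera coordinates R X + t. Camera axes: x right, y down, z forward; pixel columns grow to the right and rows downward; lengths in mm; the calibration is good to about 2 mm. A picture is of the moment at which its call begins.
- bot.finish_job(): hands the job in; it is judged then, once.
Trained networks look in the newest picture that a camera, given by its name, has taken for a name from the list of things; names that differ only in an ending like _2 or _b are one class to them, and where a whole thing is asked for, a point or a joint stands for the part that bears it (a point fixed in the world has none). Each returns a list of dicts, best first, with "p" (0 to 1); they miss things now and then, are a little off and sometimes report something else, mostly with a low value. They report only what shows in the picture. A call takes as long as a camera call. They do not tell look-alikes from the thing itself.
- bot.look_for(camera, label): "xyz" ([x, y, z] in mm, in world coordinates, good to about 4 mm: the middle of the surface that is visible of it).
The state is a dict: "time_s": time; "joint_pos": joint angles; "dq": joint speeds; "joint_efforts": joint torques, N m; "tcp_pos": TCP position; "tcp_rot": TCP orientation; "wrist_force": force on the tool from outside, world axes, zero at the start; "wrist_torque": the same for the moment, N m; "finger_gap": finger opening in mm; "gripper_force": force on a finger pad.
Only numpy, scipy, OpenCV 4.12 (cv2) and the standard library are available. Lean on these libraries where they do the work, as an engineer would, in place of code of your own. Each camera call takes 0.05 s, during which the arm holds its last target. There are 200 camera calls.

## Working session

There is one attempt and no reset: what is moved stays moved. The work goes in short steps, Python scripts to look and compute and a tool call to move; the robot and the scene stay as the last step left them, time stands still between calls to the robot, and variables do not carry over. Pictures are saved under pics/ and viewed, at most 10 in all, crops included, and the job is handed in when it is done.

Besides the shell and the picture viewer there is one more tool, called after "Emit:" by a JSON object that holds its "api" and its "payload", one argument or row to a line. servo_tool: Moves the arm, as the interface text tells. Shifts and turns lie within -1 to 1; 1 stands for 0.02 m of shift or pi rad of turn. Its arguments: {"type":"object","properties":{"rows":{"type":"array","items":{"type":"array"}},"squeeze":{"type":"number"}},"required":["rows"]}

```bash
mkdir -p pics; cat > h.py <<'E'
import numpy as np, cv2
from bench import bot
def cloud(c):
    z=c["z_map"].astype(float); v,u=np.mgrid[:z.shape[0],:z.shape[1]]
    P=np.stack([(u-c["cx"])/c["fx"]*z,(v-c["cy"])/c["fy"]*z,z],-1)
    W=(P-np.asarray(c["t"]))@np.asarray(c["R"]); W[z==0]=np.nan
    return W
def pix(c,X):
    p=np.asarray(c["R"])@np.asarray(X,float)+np.asarray(c["t"]); return (round(c["fx"]*p[0]/p[2]+c["cx"]),round(c["fy"]*p[1]/p[2]+c["cy"]))
def save(n,im): cv2.imwrite("pics/"+n,im[:,:,::-1])
E
python3 - <<'E'
from h import *
for n in("scene","top"):
    c=bot.camera(n); save(n+"0.png",c["pixels"]); np.savez(n+"0.npz",**c)
    print(n,c["fx"],-np.asarray(c["R"]).T@c["t"])
    for l in "wheel cup_face drift toolblock spanner tin axle bell".split():
        print(l,[(np.round(d["xyz"]).tolist(),round(d["p"],2),pix(c,d["xyz"])) for d in bot.look_for(n,l)[:4]])
print(bot.get_state())
E
```

```text
scene 491.7544122471337 [1030.07918942  296.68198645  768.75034761]
wheel [([609.0, 176.0, 40.0], 0.94, (416, 288))]
cup_face [([577.0, 164.0, 88.0], 0.96, (424, 256))]
drift [([624.0, -153.0, 93.0], 0.8, (260, 182))]
toolblock [([697.0, -286.0, 53.0], 0.77, (185, 187)), ([635.0, -108.0, 53.0], 0.7, (276, 211)), ([434.0, -178.0, 76.0], 0.64, (313, 127))]
spanner [([397.0, 21.0, 8.0], 0.71, (401, 183))]
tin [([798.0, 126.0, 47.0], 0.74, (323, 357))]
axle [([774.0, 32.0, 34.0], 0.47, (286, 314))]
bell [([789.0, -139.0, 27.0], 0.79, (206, 267))]
top 457.8371259818751 [532.92176442 -33.48548279 914.98860979]
wheel [([573.0, 153.0, 38.0], 0.89, (220, 204))]
cup_face [([578.0, 160.0, 83.0], 0.97, (211, 199))]
drift [([606.0, -159.0, 84.0], 0.84, (387, 189))]
toolblock [([690.0, -297.0, 53.0], 0.92, (457, 149)), ([614.0, -125.0, 54.0], 0.83, (367, 186)), ([410.0, -192.0, 72.0], 0.71, (402, 297)), ([782.0, 117.0, 49.0], 0.58, (242, 94))]
spanner [([381.0, 21.0, 8.0], 0.8, (287, 304))]
tin [([785.0, 118.0, 46.0], 0.55, (242, 94))]
axle []
bell [([775.0, -149.0, 31.0], 0.77, (379, 105))]
{'time_s': 0.9, 'joint_pos': array([-1.30300145e+00,  3.41987109e-01,  1.52408776e+00,  1.00592593e-05,
        1.27538425e+00, -1.46008912e-01]), 'dq': array([-0.00085728,  0.00037002,  0.00042042, -0.00031806, -0.0032232 ,
        0.00093679]), 'joint_efforts': array([ 9.84917060e-04, -4.31118214e+01, -2.44477719e+01,  7.18267146e-02,
        4.82229539e-02, -3.19896617e-05]), 'tcp_pos': array([ 211.12596983, -480.70748868,  245.7514852 ]), 'tcp_rot': array([9.78672350e-01, 2.05427427e-01, 8.86607492e-06, 6.63505648e-05]), 'wrist_force': array([ 0.28083343,  0.25195625, -0.55447094]), 'wrist_torque': array([-0.01805754, -0.01421972, -0.01925616]), 'gripper_force': 0.0, 'finger_gap': 92.12744623481767}
```

View pics/scene0.png

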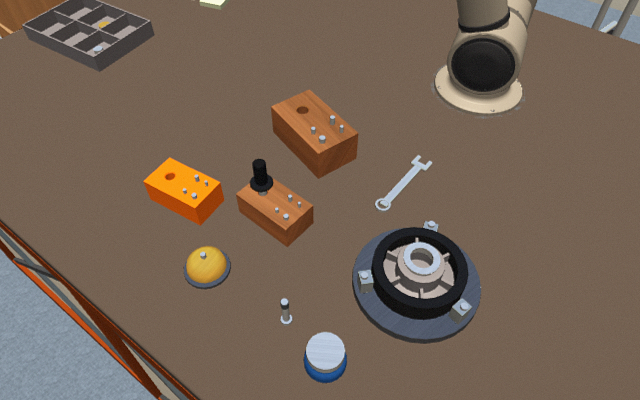

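View pics/top0.png

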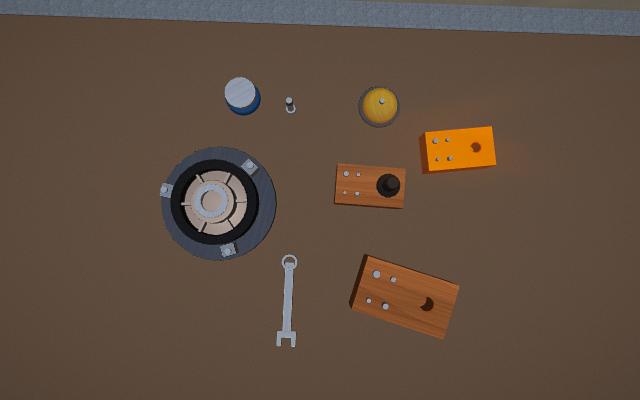

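The drift candidates are the small brown block (top 370,186) with the drift at (388,185), the large brown block (405,298) and the orange block (460,149). I choose the small brown one, since it isn't orange, is the smaller of the brown pair and holds the drift. The wheel is at top (212,200). Next I'll measure from depth and check one crop.

```bash
cat > m.py <<'E'
from h import *
def fitplane(P):
    for _ in range(4):
        m=P.mean(0); n=np.linalg.svd(P-m,full_matrices=False)[2][2]; n*=np.sign(n[2]); r=(P-m)@n; P=P[abs(r)<max(2*r.std(),.5)]
    return m,n,r.std(),len(P)
def circ(P):
    h=cv2.convexHull(P[:,:2].astype(np.float32)); return cv2.minEnclosingCircle(h)
def near(W,x,y,r): return W[np.hypot(W[...,0]-x,W[...,1]-y)<r]
E
python3 - <<'E'
from m import *
for n in("scene","top"):
    c=dict(np.load(n+"0.npz")); W=cloud(c)
    print(n)
    t=near(W,500,250,40); print("counter z",np.nanmedian(near(W,560,20,30)[:,2]))
    D=near(W,610,-155,45)
    for a,b in((129,150),(80,95),(50,58)):
        P=D[(D[:,2]>a)&(D[:,2]<b)]; 
        if len(P)>5: print("drift",a,b,len(P),circ(P),np.round(P.mean(0),1),np.round(np.median(P[:,2]),1))
    H=near(W,578,160,60); print("hist",np.histogram(H[:,2],np.arange(50,100,2)))
    B=near(W,620,-125,85);B=B[(abs(B[:,2]-55)<3)]
    print("block",cv2.minAreaRect(B[:,:2].astype(np.float32)),np.median(B[:,2]))
    for nm,x,y,r,z0 in(("tin",790,120,45,44),("spanner",390,21,100,3),("bell",780,-145,50,10)):
        P=near(W,x,y,r);P=P[P[:,2]>z0]; print(nm,circ(P))
c=dict(np.load("top0.npz"));s=dict(np.load("scene0.npz"))
a=cv2.resize(c["pixels"][140:260,150:270],(400,400),interpolation=cv2.INTER_CUBIC)
b=cv2.resize(s["pixels"][150:250,225:325],(400,400),interpolation=cv2.INTER_CUBIC)
save("crop1.png",np.hstack([a,b]))
E
```

```text
scene
counter z -1.2793482262699782
drift 129 150 113 ((615.8418579101562, -160.25027465820312), 12.604341506958008) [ 616.7 -158.7  132.9] 132.8
drift 80 95 237 ((615.7523803710938, -159.3426055908203), 22.008256912231445) [ 620.5 -154.5   84.2] 83.4
drift 50 58 864 ((610.8369750976562, -154.8385772705078), 44.46883010864258) [ 619.5 -145.8   53.6] 53.5
hist (array([121, 134,  58,  51,  46,  33,  41,  36,  72, 265, 285,  48,  11,
         3,  10, 120, 290, 176,  19,   0,   0,   0,   0,   0]), array([50, 52, 54, 56, 58, 60, 62, 64, 66, 68, 70, 72, 74, 76, 78, 80, 82,
       84, 86, 88, 90, 92, 94, 96, 98]))
block ((616.6688842773438, -129.5335693359375), (132.54180908203125, 76.92662048339844), 86.93986511230469) 53.84540109741833
tin ((789.7352294921875, 122.89899444580078), 29.998302459716797)
spanner ((392.32781982421875, 20.01725196838379), 89.89213562011719)
bell ((782.3118286132812, -149.88906860351562), 35.69176483154297)
top
counter z -0.6968472728696045
drift 129 150 152 ((612.985595703125, -160.7377166748047), 12.040568351745605) [ 612.8 -160.4  133.9] 134.0
drift 80 95 244 ((612.73681640625, -160.34130859375), 21.913347244262695) [ 610.  -156.1   84.3] 84.1
drift 50 58 1136 ((610.120361328125, -154.92787170410156), 44.91883850097656) [ 610.5 -150.2   54.3] 54.3
hist (array([ 68,  98,  29,  14,  18,  16,  11,  19,  30, 174, 280,  87,  13,
         0,   4,  64, 239, 198,  59,   4,   0,   0,   0,   0]), array([50, 52, 54, 56, 58, 60, 62, 64, 66, 68, 70, 72, 74, 76, 78, 80, 82,
       84, 86, 88, 90, 92, 94, 96, 98]))
block ((614.5852661132812, -131.04608154296875), (130.33026123046875, 75.25200653076172), 87.15092468261719) 54.38970990491437
tin ((786.6644897460938, 121.84790802001953), 29.881591796875)
spanner ((389.2794494628906, 21.966352462768555), 97.94931030273438)
bell ((778.9810180664062, -149.1259307861328), 38.83830261230469)
```

View pics/crop1.png

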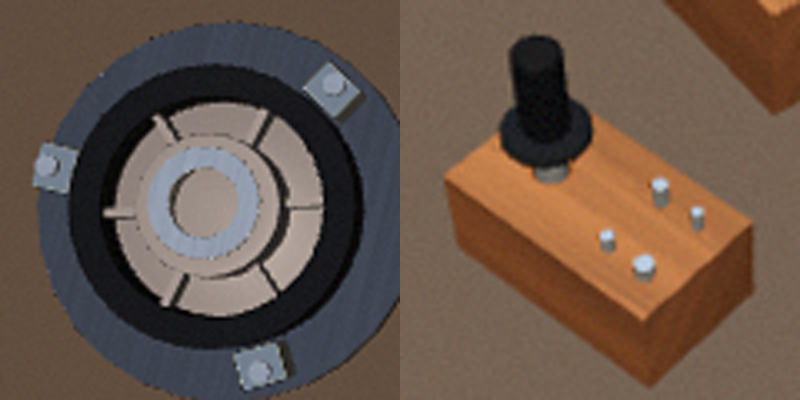

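The crop confirms the choice: the drift stands at the −y end of the small brown block, its guard about 30 mm above the block top. Both views put the handle at about (614, −160). The cup flange leans in the hub. I'll move over the drift.

Emit:
{"api": "servo_tool", "payload": {
  "rows": [
    [[1,-0.26,0.15],[0,0,0],1],
    [[1,-0.26,0.15],[0,0,0],1],
    [[1,-0.26,0.15],[0,0,0],1],
    [[1,-0.26,0.15],[0,0,0],1],
    [[1,-0.26,0.15],[0,0,0],1],
    [[1,-0.26,0.15],[0,0,0],1],
    [[1,-0.26,0.15],[0,0,0],1],
    [[1,-0.26,0.15],[0,0,0],1]
  ],
  "squeeze": 40
}}

```text
time_s: 1.7
tcp_pos: [341.5, -377.7, 221.7]
tcp_rot: [0.979, 0.205, 0.0, 0.0]
wrist_force: [0.5, -1.5, -0.4]
finger_gap: 92.2
gripper_force: 0.0
```

Emit:
{"api": "servo_tool", "payload": {
  "rows": [
    [[1,-0.26,0.15],[0,0,0],1],
    [[1,-0.26,0.15],[0,0,0],1],
    [[1,-0.26,0.15],[0,0,0],1],
    [[1,-0.26,0.15],[0,0,0],1],
    [[1,-0.26,0.15],[0,0,0],1],
    [[1,-0.26,0.15],[0,0,0],1],
    [[1,-0.26,0.15],[0,0,0],1],
    [[1,-0.26,0.15],[0,0,0],1]
  ]
}}

```text
time_s: 2.5
tcp_pos: [471.3, -275.3, 197.6]
tcp_rot: [0.979, 0.205, 0.0, 0.0]
wrist_force: [-0.4, -0.3, 0.1]
finger_gap: 92.0
gripper_force: 0.0
```

Emit:
{"api": "servo_tool", "payload": {
  "rows": [
    [[1,-0.26,0.15],[0,0,0],1],
    [[1,-0.26,0.15],[0,0,0],1],
    [[1,-0.26,0.15],[0,0,0],1],
    [[1,-0.26,0.15],[0,0,0],1],
    [[1,-0.26,0.15],[0,0,0],1],
    [[1,-0.26,0.15],[0,0,0],1],
    [[1,-0.26,0.15],[0,0,0],1],
    [[0.5,-0.26,0.15],[0,0,0],1]
  ]
}}

```text
time_s: 3.3
tcp_pos: [592.3, -176.5, 173.4]
tcp_rot: [0.979, 0.206, 0.0, 0.0]
wrist_force: [-0.2, -0.1, 0.4]
finger_gap: 91.7
gripper_force: 0.0
```

```bash
cat >> h.py <<'E'
from scipy.spatial.transform import Rotation as Ro
def to(X):
    s=bot.get_state(); R=Ro.from_quat(s["tcp_rot"]); d=R.inv().apply(np.array(X)-s["tcp_pos"])/20
    print("t",round(s["time_s"],2),"tcp",np.round(s["tcp_pos"],1),"rot",np.round(R.as_matrix()[:,0],3),"axis",np.round(R.as_matrix()[:,2],4),"units",np.round(d,2))
E
python3 - <<'E'
from m import *
to([614.4,-160.3,106])
for n in("scene","top"):
    c=dict(np.load(n+"0.npz")); W=cloud(c)
    # cup flange: upper cluster; hub face ring
    H=near(W,578,160,60); F=H[(H[:,2]>79)&(H[:,2]<91)]
    (x,y),r=circ(F); 
    d=np.hypot(F[:,0]-x,F[:,1]-y); m,nn,s,k=fitplane(F[(d<29)&(d>20)])
    print(n,"flange",x,y,r,m,nn,s,k,"tilt",np.degrees(np.arccos(nn[2])),"dir",np.degrees(np.arctan2(nn[1],nn[0])), "z at ctr",m[2]-(nn[:2]@(np.array([x,y])-m[:2]))/nn[2])
    G=H[(H[:,2]>66)&(H[:,2]<75)]; print("hub",circ(G),fitplane(G))
    T=near(W,578,160,130);T=T[(T[:,2]>56)&(T[:,2]<62.5)]; print("tyre",circ(T),np.median(T[:,2]))
    T=near(W,578,160,130);T=T[(T[:,2]>52)&(T[:,2]<62.5)&(np.hypot(T[:,0]-578,T[:,1]-158)<90)]; print("tyre",circ(T),np.median(T[:,2]))
E
```

```text
t 3.3 tcp [ 592.3 -176.5  173.4] rot [0.915 0.403 0.   ] axis [ 4.e-04  0.e+00 -1.e+00] units [ 1.34 -0.3   3.37]
scene flange 578.5936279296875 162.04685974121094 31.8614501953125 [579.34049063 162.7940496   83.44672674] [0.01014387 0.05625557 0.99836487] 0.9364225686720454 398 tilt 3.2769739844507773 dir 79.77839912261574 z at ctr 83.49641766139062
hub ((578.6492309570312, 162.436279296875), 40.73865509033203) (array([590.77483511, 168.46183349,  70.01977057]), array([-1.63216797e-03,  3.50366083e-04,  9.99998607e-01]), np.float64(1.1333730171041945), 578)
tyre ((578.3955078125, 162.44668579101562), 101.3444595336914) 59.98486585712497
tyre ((577.9806518554688, 158.13772583007812), 89.83197784423828) 59.788679565798425
top flange 576.5492553710938 160.54693603515625 30.909534454345703 [576.49721998 160.65964119  84.053769  ] [0.01377483 0.05530899 0.99837426] 1.009539833967956 380 tilt 3.2675450710991196 dir 76.01487789120787 z at ctr 84.05929481383954
hub ((575.8462524414062, 161.2190399169922), 40.084228515625) (array([573.37966087, 156.71566769,  70.63081781]), array([ 8.88712052e-04, -1.77569469e-03,  9.99998029e-01]), np.float64(1.192883743572501), 512)
tyre ((575.7295532226562, 161.10020446777344), 101.31483459472656) 60.37542209684487
tyre ((578.6585693359375, 158.3142852783203), 89.491455078125) 60.23509671300373
```

Emit:
{"api": "servo_tool", "payload": {
  "rows": [
    [[0.67,-0.15,0],[0,0,0],1],
    [[0.67,-0.15,0],[0,0,0],1],
    [[0,0,0.7],[0,0,0],1],
    [[0,0,0.7],[0,0,0],1],
    [[0,0,0.7],[0,0,0],1],
    [[0,0,0.7],[0,0,0],1],
    [[0,0,0.38],[0,0,0],1],
    [[0,0,0.19],[0,0,0],1]
  ]
}}

```text
time_s: 4.1
tcp_pos: [613.1, -161.2, 105.3]
tcp_rot: [0.979, 0.205, -0.001, -0.0]
wrist_force: [0.1, -0.9, -0.4]
finger_gap: 91.9
gripper_force: 0.0
```

Emit:
{"api": "servo_tool", "payload": {
  "rows": [
    [[0,0,0],[0,0,0],0.5],
    [[0,0,0],[0,0,0],0.35],
    [[0,0,0],[0,0,0],0.2],
    [[0,0,0],[0,0,0],0.2],
    [[0,0,0],[0,0,0],0.15],
    [[0,0,0],[0,0,0],0.1],
    [[0,0,0],[0,0,0],0.1],
    [[0,0,0],[0,0,0],0.1]
  ]
}}

```text
time_s: 4.9
tcp_pos: [613.4, -161.2, 106.3]
tcp_rot: [0.979, 0.205, 0.0, 0.0]
wrist_force: [0.8, 0.3, 0.4]
finger_gap: 32.1
gripper_force: 0.0
```

Emit:
{"api": "servo_tool", "payload": {
  "rows": [
    [[0,0,0],[0,0,0],0.1],
    [[0,0,0],[0,0,0],0.1],
    [[0,0,0],[0,0,0],0.1],
    [[0,0,0],[0,0,0],0.1],
    [[0,0,-0.1],[0,0,0],0.1],
    [[0,0,-0.3],[0,0,0],0.1],
    [[0,0,-0.3],[0,0,0],0.1],
    [[0,0,-0.3],[0,0,0],0.1]
  ]
}}

```text
time_s: 5.7
tcp_pos: [613.5, -161.2, 127.0]
tcp_rot: [0.979, 0.205, 0.0, 0.0]
wrist_force: [-0.0, -0.3, -1.9]
finger_gap: 23.4
gripper_force: 40.0
```

Emit:
{"api": "servo_tool", "payload": {
  "rows": [
    [[0,0,-0.5],[0,0,0],0.1],
    [[0,0,-0.7],[0,0,0],0.1],
    [[0,0,-0.7],[0,0,0],0.1],
    [[0,0,-0.7],[0,0,0],0.1],
    [[0,0,-0.7],[0,0,0],0.1],
    [[0,0,-0.7],[0,0,0],0.1],
    [[0,0,0],[0,0,0],0.1],
    [[0,0,0],[0,0,0],0.1]
  ]
}}

```text
time_s: 6.5
tcp_pos: [613.4, -161.2, 206.9]
tcp_rot: [0.979, 0.205, 0.0, 0.0]
wrist_force: [-0.4, -0.0, -2.3]
finger_gap: 23.1
gripper_force: 40.0
```

```bash
python3 - <<'E'
from m import *
s=bot.get_state(); x,y,z=s["tcp_pos"]; to([577.5,129,206]); print(s["wrist_force"],s["finger_gap"],s["gripper_force"])
for n in("scene","top"):
    c=bot.camera(n); W=cloud(c); save(n+"1.png",c["pixels"])
    D=near(W,x+1,y+1,30); 
    for a in range(int(z)-110,int(z)-30,8):
        P=D[(D[:,2]>=a)&(D[:,2]<a+8)]
        if len(P)>8: print(n,"dz",a-z,len(P),np.round(circ(P)[0]-np.array([x,y]),1),np.round(circ(P)[1],1), np.round([P[:,2].min()-z,P[:,2].max()-z],1))
    if n=="scene":
        u,v=pix(c,[x,y,z-60]); save("crop2.png",cv2.resize(c["pixels"][max(v-60,0):v+60,max(u-60,0):u+60],(480,480),interpolation=cv2.INTER_CUBIC))
E
```

```text
t 6.5 tcp [ 613.4 -161.2  206.9] rot [0.916 0.402 0.001] axis [ 9.e-04 -5.e-04 -1.e+00] units [  4.19 -14.01   0.04]
[-0.3697542  -0.04061221 -2.2760924 ] 23.07536749008413 39.99654622748494
scene dz -94.89448666846997 20 [3.5 2.5] 5.9 [-93.8 -86.9]
scene dz -86.89448666846997 23 [2.  2.1] 6.1 [-86.8 -79. ]
scene dz -78.89448666846997 15 [2.9 4.2] 5.7 [-78.5 -71. ]
scene dz -70.89448666846997 28 [3.3 3. ] 7.3 [-69.9 -63.2]
scene dz -62.894486668469966 26 [2.  1.8] 8.2 [-61.9 -55.2]
scene dz -54.894486668469966 32 [4.1 3.5] 7.3 [-54.7 -47. ]
scene dz -46.894486668469966 9 [5.7 4.3] 6.2 [-46.7 -43.3]
```

View pics/crop2.png

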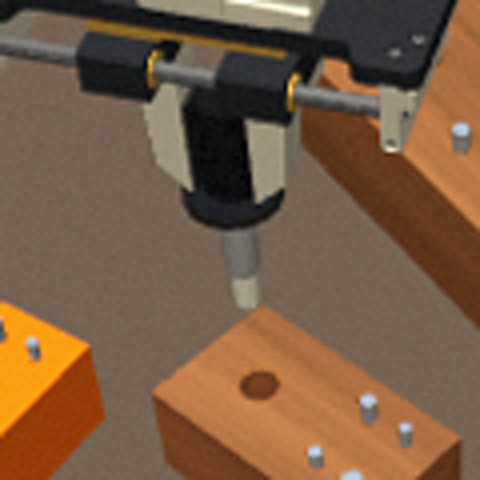

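The drift is held upright, with its tip about 94 mm below the TCP. The hole is visible at crop pixel (260,385). I'll go over the cup's high side (−y).

Emit:
{"api": "servo_tool", "payload": {
  "rows": [
    [[0.25,-0.9,0.03],[0,0,0],0.1],
    [[0.25,-0.9,0.03],[0,0,0],0.1],
    [[0.25,-0.9,0.03],[0,0,0],0.1],
    [[0.25,-0.9,0.03],[0,0,0],0.1],
    [[0.25,-0.9,0.03],[0,0,0],0.1],
    [[0.25,-0.9,0.03],[0,0,0],0.1],
    [[0.25,-0.9,0.03],[0,0,0],0.1],
    [[0.25,-0.9,0.03],[0,0,0],0.1]
  ]
}}

```text
time_s: 7.4
tcp_pos: [591.9, -11.6, 201.6]
tcp_rot: [0.979, 0.206, 0.0, 0.0]
wrist_force: [-0.2, 0.1, -2.7]
finger_gap: 23.0
gripper_force: 40.0
```

Emit:
{"api": "servo_tool", "payload": {
  "rows": [
    [[0.25,-0.9,0.03],[0,0,0],0.1],
    [[0.25,-0.9,0.03],[0,0,0],0.1],
    [[0.25,-0.9,0.03],[0,0,0],0.1],
    [[0.25,-0.9,0.03],[0,0,0],0.1],
    [[0.25,-0.9,0.03],[0,0,0],0.1],
    [[0.25,-0.9,0.03],[0,0,0],0.1],
    [[0.25,-0.9,0.03],[0,0,0],0.1],
    [[0.25,-0.9,0.03],[0,0,0],0.1]
  ]
}}

```text
time_s: 8.2
tcp_pos: [570.4, 136.2, 196.7]
tcp_rot: [0.979, 0.205, 0.0, 0.0]
wrist_force: [-0.5, 0.7, -2.5]
finger_gap: 23.2
gripper_force: 40.0
```

```bash
cat > cup.py <<'E'
from m import *
def tip(c,n):
    # nose position relative to tcp, camera frame
    s=bot.get_state(); x,y,z=s["tcp_pos"]; D=near(cloud(c),x+1,y+1,14); P=D[(D[:,2]>z-86)&(D[:,2]<z-52)]
    print(n,"shank off",np.round(np.array(circ(P)[0])-[x,y],1),round(circ(P)[1],1),len(P))
def cup():
    s=bot.get_state(); x,y,z=s["tcp_pos"]
    for n in("scene","top"):
        c=bot.camera(n); W=cloud(c); C=(578.6,162.0) if n=="scene" else (576.2,160.7)
        F=near(W,*C,30); d=np.hypot(F[:,0]-C[0],F[:,1]-C[1]); F=F[(d>20)&(F[:,2]>70)&(F[:,2]<92)]
        if s["tcp_pos"][2]-94<95: F=F[np.hypot(F[:,0]-x-2,F[:,1]-y-1)>14]
        if len(F)<60: print(n,"hidden",len(F)); continue
        m,nn,sd,k=fitplane(F)
        zc=m[2]-(nn[:2]@(np.array(C)-m[:2]))/nn[2]
        hub=70.02 if n=="scene" else 70.63
        print(n,"h over hub",round(zc-hub,2),"tilt vec deg",np.round(np.degrees(nn[:2]),2),"n",k,"sd",round(sd,2))
    return c
E
python3 - <<'E'
from cup import *
to([571,135.3,182]); cup(); tip(bot.camera("scene"),"scene")
c=bot.camera("top"); tip(c,"top")
E
```

```text
t 8.2 tcp [570.4 136.2 196.7] rot [0.916 0.402 0.   ] axis [ 2.e-04 -1.e-04 -1.e+00] units [0.01 0.06 0.74]
scene h over hub 13.33 tilt vec deg [0.35 3.18] n 448 sd 1.05
top hidden 3
scene shank off [2.3 2.7] 8.4 103Traceback (most recent call last):
  File "<stdin>", line 3, in <module>
  File "cup.py", line 5, in tip
    print(n,"shank off",np.round(np.array(circ(P)[0])-[x,y],1),round(circ(P)[1],1),len(P))
                                          ~~~~^^^
  File "m.py", line 7, in circ
    h=cv2.convexHull(P[:,:2].astype(np.float32)); return cv2.minEnclosingCircle(h)
                                                         ~~~~~~~~~~~~~~~~~~~~~~^^^
cv2.error: OpenCV(4.12.0) /io/opencv/modules/imgproc/src/shapedescr.cpp:201: error: (-215:Assertion failed) count >= 0 && (depth == CV_32F || depth == CV_32S) in function 'minEnclosingCircle'
```

Emit:
{"api": "servo_tool", "payload": {
  "rows": [
    [[0,0.06,0.25],[0,0,0],0.1],
    [[0,0,0.25],[0,0,0],0.1],
    [[0,0,0.2],[0,0,0],0.1],
    [[0,0,0.05],[0,0,0],0.1],
    [[0,0,0.05],[0,0,0],0.1],
    [[0,0,0.05],[0,0,0],0.1],
    [[0,0,0.05],[0,0,0],0.1],
    [[0,0,0.05],[0,0,0],0.1]
  ]
}}

```text
time_s: 9.2
tcp_pos: [571.8, 133.4, 179.6]
tcp_rot: [0.979, 0.205, 0.001, 0.0]
wrist_force: [-3.9, -1.9, 12.0]
finger_gap: 23.4
gripper_force: 40.0
```

```bash
python3 - <<'E'
from cup import *
to([571,135.3,182]); cup(); print(bot.get_state()["wrist_force"])
E
```

```text
t 9.2 tcp [571.8 133.4 179.6] rot [0.916 0.402 0.002] axis [ 2.4e-03 -4.0e-04 -1.0e+00] units [ 0.   -0.1  -0.12]
scene h over hub 13.46 tilt vec deg [1.06 3.57] n 390 sd 1.13
top hidden 1
[-3.67189998 -1.31000613 10.49393606]
```

Emit:
{"api": "servo_tool", "payload": {
  "rows": [
    [[0,-0.05,0.03],[0,0,0],0.1],
    [[0,0,0.04],[0,0,0],0.1],
    [[0,0,0.04],[0,0,0],0.1],
    [[0,0,0.04],[0,0,0],0.1],
    [[0,0,0.04],[0,0,0],0.1],
    [[0,0,0],[0,0,0],0.1],
    [[0,0,0],[0,0,0],0.1],
    [[0,0,0],[0,0,0],0.1]
  ]
}}

```text
time_s: 10.1
tcp_pos: [572.0, 133.6, 177.7]
tcp_rot: [0.979, 0.205, 0.002, 0.001]
wrist_force: [-4.2, -4.2, 19.2]
finger_gap: 23.3
gripper_force: 40.0
```

```bash
python3 - <<'E'
from cup import *
to([571,135.3,182]); cup(); print(bot.get_state()["wrist_force"])
E
```

```text
t 10.1 tcp [572.  133.6 177.7] rot [0.916 0.402 0.004] axis [ 0.0051 -0.0015 -1.    ] units [-0.01 -0.09 -0.21]
scene h over hub 12.51 tilt vec deg [2.48 0.86] n 393 sd 1.06
top hidden 1
[-4.06842674 -3.91126249 18.26584815]
```

Emit:
{"api": "servo_tool", "payload": {
  "rows": [
    [[0,0,-0.3],[0,0,0],0.1],
    [[0,0,-0.4],[0,0,0],0.1],
    [[0.3,-0.45,0],[0,0,0],0.1],
    [[0.4,-0.55,0],[0,0,0],0.1],
    [[0.4,-0.55,0],[0,0,0],0.1],
    [[0.4,-0.5,0],[0,0,0],0.1],
    [[0,0,0],[0,0,0],0.1],
    [[0,0,0],[0,0,0],0.1]
  ]
}}

```text
time_s: 11.0
tcp_pos: [581.8, 184.6, 187.4]
tcp_rot: [0.979, 0.206, -0.0, 0.0]
wrist_force: [-0.0, 0.1, -2.1]
finger_gap: 23.3
gripper_force: 40.0
```

```bash
python3 - <<'E'
from cup import *
to([581.5,184.4,180]); cup();cup(); tip(bot.camera("scene"),"s")
E
```

```text
t 11.0 tcp [581.8 184.6 187.4] rot [ 0.915  0.403 -0.001] axis [-7.e-04 -5.e-04 -1.e+00] units [-0.02  0.    0.37]
scene h over hub 12.52 tilt vec deg [2.21 0.84] n 321 sd 1.03
top h over hub 12.65 tilt vec deg [1.87 0.93] n 222 sd 1.19
scene h over hub 12.57 tilt vec deg [2.56 1.12] n 307 sd 1.01
top h over hub 12.07 tilt vec deg [3.39 1.87] n 220 sd 1.12
s shank off [3.7 1.6] 7.8 104
```

```bash
python3 - <<'E'
from cup import *
o=[]
for n in("scene","top"):
    c=bot.camera(n); u,v=pix(c,[577,160,85]); o.append(cv2.resize(c["pixels"][v-45:v+45,u-45:u+45],(400,400),interpolation=cv2.INTER_CUBIC))
    W=cloud(c); C=(578.6,162.0) if n=="scene" else (576.2,160.7)
    F=near(W,*C,30); F=F[(np.hypot(*(F[:,:2]-C).T)>20)]
    a=np.degrees(np.arctan2(F[:,1]-C[1],F[:,0]-C[0]))%360
    for k in range(0,360,30):
        z=F[(a>=k)&(a<k+30)][:,2]; z=z[(z<95)&(z>60)]; print(n,k+15,len(z),np.round(np.median(z),1) if len(z) else "",round(z.std(),1) if len(z) else "")
save("crop3.png",np.hstack(o))
E
```

```text
scene 15 70 80.4 5.6
scene 45 70 80.9 5.7
scene 75 62 81.3 6.6
scene 105 21 81.2 5.7
scene 135 0  
scene 165 35 82.2 7.6
scene 195 70 82.5 6.9
scene 225 65 82.8 7.3
scene 255 45 83.4 5.5
scene 285 43 82.5 1.2
scene 315 51 81.9 5.3
scene 345 64 80.8 5.2
top 15 1 65.4 0.0
top 45 1 64.7 0.0
top 75 0  
top 105 8 83.2 6.4
top 135 40 83.5 1.3
top 165 37 84.5 1.2
top 195 45 84.0 3.3
top 225 46 84.0 4.7
top 255 49 83.5 5.2
top 285 41 83.7 3.8
top 315 5 82.1 5.7
top 345 0
```

View pics/crop3.png

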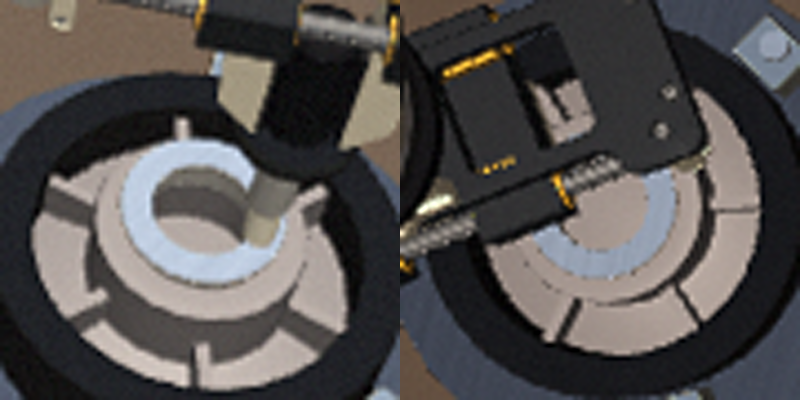

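Emit:
{"api": "servo_tool", "payload": {
  "rows": [
    [[-0.5,0.29,0],[0,0,0],0.1],
    [[-0.5,0.29,0],[0,0,0],0.1],
    [[-0.5,0.29,0],[0,0,0],0.1],
    [[-0.5,0.29,0],[0,0,0],0.1],
    [[0,0,0.17],[0,0,0],0.1],
    [[0,0,0.17],[0,0,0],0.1],
    [[0,0,0.05],[0,0,0],0.1],
    [[0,0,0.05],[0,0,0],0.1]
  ]
}}

```text
time_s: 12.15
tcp_pos: [554.8, 147.0, 179.1]
tcp_rot: [0.979, 0.206, 0.0, 0.0]
wrist_force: [-0.7, -1.1, 3.9]
finger_gap: 23.4
gripper_force: 40.0
```

Emit:
{"api": "servo_tool", "payload": {
  "rows": [
    [[0,0,0.06],[0,0,0],0.1],
    [[0,0,0.06],[0,0,0],0.1],
    [[0,0,0.06],[0,0,0],0.1],
    [[0,0,0.06],[0,0,0],0.1],
    [[0,0,0],[0,0,0],0.1],
    [[0,0,0],[0,0,0],0.1],
    [[0,0,0],[0,0,0],0.1],
    [[0,0,0],[0,0,0],0.1]
  ]
}}

```text
time_s: 12.95
tcp_pos: [554.6, 147.1, 176.3]
tcp_rot: [0.979, 0.206, 0.001, 0.0]
wrist_force: [-4.9, -1.7, 12.9]
finger_gap: 23.3
gripper_force: 40.0
```

Emit:
{"api": "servo_tool", "payload": {
  "rows": [
    [[0,0,-0.3],[0,0,0],0.1],
    [[0,0,-0.4],[0,0,0],0.1],
    [[0,0,0],[0,0,0],0.1],
    [[0,0,0],[0,0,0],0.1],
    [[0,0,0],[0,0,0],0.1],
    [[0,0,0],[0,0,0],0.1],
    [[0,0,0],[0,0,0],0.1],
    [[0,0,0],[0,0,0],0.1]
  ]
}}

```text
time_s: 13.75
tcp_pos: [554.6, 146.7, 188.1]
tcp_rot: [0.979, 0.205, -0.0, 0.0]
wrist_force: [1.2, -0.3, -2.3]
finger_gap: 23.5
gripper_force: 40.0
```

```bash
cat >> cup.py <<'E'
def sect():
    c=bot.camera("scene"); W=cloud(c); C=(578.6,162.0)
    F=near(W,*C,30); F=F[(np.hypot(*(F[:,:2]-C).T)>20)&(F[:,2]>70)&(F[:,2]<92)]
    s=bot.get_state(); 
    for _ in range(3):
        A=np.c_[(F[:,0]-C[0]),(F[:,1]-C[1]),np.ones(len(F))]; p=np.linalg.lstsq(A,F[:,2],rcond=None)[0]; r=F[:,2]-A@p; F=F[abs(r)<2.2]
    t=-np.degrees(p[:2]); az=np.degrees(np.arctan2(*(-t[::-1])))%360
    print("time",round(s["time_s"],2),"gap mid",round(p[2]-70.02-4,2),"tilt",np.round(t,2),round(np.hypot(*t),2),"HIGH az",round(az),"n",len(F),"tcp",np.round(s["tcp_pos"],1),"F",np.round(s["wrist_force"],1))
    return p
def plan(az,r=25,C=(576.0,159.9)):
    a=np.radians(az); X=[C[0]+r*np.cos(a),C[1]+r*np.sin(a)]; p=sect(); h=71.5+p[2]-70.02+p[:2]@np.array([r*np.cos(a),r*np.sin(a)])
    print("contact tcp z",round(h+94.3,1)); to(X+[h+94.3])
E
python3 - <<'E'
from cup import *
sect();plan(30)
E
```

```text
time 13.8 gap mid 7.34 tilt [-0.47  0.57] 0.74 HIGH az 310 n 377 tcp [554.6 146.7 188.2] F [-0.2  0.4 -2.4]
time 13.85 gap mid 7.31 tilt [ 0.41 -0.01] 0.41 HIGH az 179 n 346 tcp [554.6 146.7 188.2] F [-0.1 -0.4 -2.9]
contact tcp z 177.0
t 13.85 tcp [554.6 146.7 188.2] rot [ 0.916  0.402 -0.   ] axis [-1.e-04 -1.e-04 -1.e+00] units [ 2.49 -0.31  0.56]
```

Emit:
{"api": "servo_tool", "payload": {
  "rows": [
    [[0.5,-0.06,0],[0,0,0],0.1],
    [[0.5,-0.06,0],[0,0,0],0.1],
    [[0.5,-0.06,0],[0,0,0],0.1],
    [[0.5,-0.06,0],[0,0,0],0.1],
    [[0.5,-0.06,0],[0,0,0],0.1],
    [[0,0,0.18],[0,0,0],0.1],
    [[0,0,0.18],[0,0,0],0.1],
    [[0,0,0.18],[0,0,0],0.1]
  ]
}}

```text
time_s: 14.65
tcp_pos: [597.7, 172.3, 177.0]
tcp_rot: [0.979, 0.205, -0.0, 0.0]
wrist_force: [-1.0, -0.1, 11.3]
finger_gap: 23.3
gripper_force: 40.0
```

Emit:
{"api": "servo_tool", "payload": {
  "rows": [
    [[0,0,0.06],[0,0,0],0.1],
    [[0,0,0.06],[0,0,0],0.1],
    [[0,0,0.06],[0,0,0],0.1],
    [[0,0,0.06],[0,0,0],0.1],
    [[0,0,0.02],[0,0,0],0.1],
    [[0,0,0],[0,0,0],0.1],
    [[0,0,-0.3],[0,0,0],0.1],
    [[0,0,-0.45],[0,0,0],0.1]
  ]
}}

```text
time_s: 15.45
tcp_pos: [597.4, 172.1, 187.2]
tcp_rot: [0.979, 0.205, -0.001, 0.0]
wrist_force: [-0.1, -0.3, -2.2]
finger_gap: 23.4
gripper_force: 40.0
```

```bash
python3 - <<'E'
from cup import *
sect();sect();plan(210)
E
```

```text
time 15.5 gap mid 7.09 tilt [0.51 2.27] 2.32 HIGH az 257 n 281 tcp [598.4 172.3 189.1] F [ 0.5  0.8 -0.3]
time 15.55 gap mid 7.14 tilt [0.34 1.59] 1.62 HIGH az 258 n 295 tcp [598.5 172.3 188.5] F [ 0.7 -0.1 -2.9]
time 15.6 gap mid 7.08 tilt [0.61 2.06] 2.14 HIGH az 254 n 290 tcp [598.2 172.3 187.7] F [ 0.9  0.1 -2.3]
contact tcp z 177.6
t 15.6 tcp [598.2 172.3 187.7] rot [0.916 0.402 0.001] axis [ 0.001  0.    -1.   ] units [-2.51  0.26  0.5 ]
```

```bash
python3 - <<'E'
from cup import *
plan(245)
E
```

```text
time 15.65 gap mid 7.17 tilt [0.8  2.19] 2.33 HIGH az 250 n 284 tcp [597.9 172.3 187.1] F [-0.6 -0.3 -1.5]
contact tcp z 178.0
t 15.65 tcp [597.9 172.3 187.1] rot [ 0.916  0.402 -0.   ] axis [-2.e-04 -2.e-04 -1.e+00] units [-2.19  0.95  0.46]
```

Emit:
{"api": "servo_tool", "payload": {
  "rows": [
    [[-0.44,0.19,0],[0,0,0],0.1],
    [[-0.44,0.19,0],[0,0,0],0.1],
    [[-0.44,0.19,0],[0,0,0],0.1],
    [[-0.44,0.19,0],[0,0,0],0.1],
    [[-0.43,0.19,0],[0,0,0],0.1],
    [[0,0,0],[0,0,0],0.1],
    [[0,0,0.2],[0,0,0],0.1],
    [[0,0,0.1],[0,0,0],0.1]
  ]
}}

```text
time_s: 16.45
tcp_pos: [565.6, 137.5, 180.9]
tcp_rot: [0.979, 0.205, 0.0, -0.0]
wrist_force: [-0.1, -0.1, -2.6]
finger_gap: 23.7
gripper_force: 40.0
```

```bash
python3 - <<'E'
from cup import *
sect();plan(245)
E
```

```text
time 16.5 gap mid 7.12 tilt [0.12 2.13] 2.13 HIGH az 267 n 365 tcp [565.4 137.5 180.5] F [-1.   0.3 -3. ]
time 16.55 gap mid 6.96 tilt [0.31 2.5 ] 2.52 HIGH az 263 n 385 tcp [565.4 137.6 180.7] F [ 0.6 -0.4 -0.8]
contact tcp z 177.8
t 16.55 tcp [565.4 137.6 180.7] rot [ 0.915  0.402 -0.001] axis [-9.e-04 -1.e-04 -1.e+00] units [-0.01  0.02  0.14]
```

Emit:
{"api": "servo_tool", "payload": {
  "rows": [
    [[0,0,0.1],[0,0,0],0.1],
    [[0,0,0.07],[0,0,0],0.1],
    [[0,0,0.07],[0,0,0],0.1],
    [[0,0,0.07],[0,0,0],0.1],
    [[0,0,0.07],[0,0,0],0.1],
    [[0,0,0.07],[0,0,0],0.1],
    [[0,0,0.03],[0,0,0],0.1],
    [[0,0,0],[0,0,0],0.1]
  ]
}}

```text
time_s: 17.35
tcp_pos: [565.8, 137.6, 175.0]
tcp_rot: [0.979, 0.206, 0.002, 0.0]
wrist_force: [-6.2, -0.5, 18.2]
finger_gap: 23.3
gripper_force: 40.0
```

Emit:
{"api": "servo_tool", "payload": {
  "rows": [
    [[0,0,-0.3],[0,0,0],0.1],
    [[0,0,-0.4],[0,0,0],0.1],
    [[0.4,-0.2,0],[0,0,0],0.1],
    [[0.4,-0.2,0],[0,0,0],0.1],
    [[0.4,-0.2,0],[0,0,0],0.1],
    [[0.4,-0.2,0],[0,0,0],0.1],
    [[0.4,-0.2,0],[0,0,0],0.1],
    [[0,0,0],[0,0,0],0.1]
  ]
}}

```text
time_s: 18.15
tcp_pos: [594.7, 172.9, 185.2]
tcp_rot: [0.979, 0.206, 0.0, -0.0]
wrist_force: [0.2, 0.4, -3.1]
finger_gap: 23.5
gripper_force: 40.0
```

```bash
python3 - <<'E'
from cup import *
sect();plan(60)
E
```

```text
time 18.2 gap mid 6.28 tilt [-2.06  0.91] 2.25 HIGH az 336 n 251 tcp [594.3 172.3 185.2] F [-0.5 -1.  -1.5]
time 18.25 gap mid 6.53 tilt [-1.41  0.98] 1.72 HIGH az 325 n 277 tcp [594.  171.9 185.3] F [-1.1  0.5 -2.2]
contact tcp z 176.3
t 18.25 tcp [594.  171.9 185.3] rot [ 0.915  0.403 -0.001] axis [-7.e-04 -4.e-04 -1.e+00] units [-0.06 -0.55  0.45]
```

Emit:
{"api": "servo_tool", "payload": {
  "rows": [
    [[-0.11,0.4,0],[0,0,0],0.1],
    [[-0.11,0.4,0],[0,0,0],0.1],
    [[-0.11,0.39,0],[0,0,0],0.1],
    [[0,0,0.15],[0,0,0],0.1],
    [[0,0,0.15],[0,0,0],0.1],
    [[0,0,0.06],[0,0,0],0.1],
    [[0,0,0.07],[0,0,0],0.1],
    [[0,0,0.07],[0,0,0],0.1]
  ]
}}

```text
time_s: 19.05
tcp_pos: [597.8, 147.5, 177.0]
tcp_rot: [0.979, 0.206, 0.001, 0.0]
wrist_force: [-3.0, -1.2, 11.0]
finger_gap: 23.3
gripper_force: 40.0
```

Emit:
{"api": "servo_tool", "payload": {
  "rows": [
    [[0,0,0.07],[0,0,0],0.1],
    [[0,0,0.07],[0,0,0],0.1],
    [[0,0,0.04],[0,0,0],0.1],
    [[0,0,0],[0,0,0],0.1],
    [[0,0,0],[0,0,0],0.1],
    [[0,0,-0.3],[0,0,0],0.1],
    [[0,0,-0.4],[0,0,0],0.1],
    [[0,0,0],[0,0,0],0.1]
  ]
}}

```text
time_s: 19.85
tcp_pos: [598.3, 147.6, 187.3]
tcp_rot: [0.979, 0.206, 0.001, 0.0]
wrist_force: [-0.8, -0.3, -1.4]
finger_gap: 23.3
gripper_force: 40.0
```

```bash
python3 - <<'E'
from cup import *
sect();sect();plan(150)
E
```

```text
time 19.9 gap mid 5.63 tilt [-0.03 -2.06] 2.06 HIGH az 89 n 318 tcp [598.  147.5 186.6] F [-0.8 -0.6 -2.1]
time 19.95 gap mid 5.62 tilt [ 0.2 -1.7] 1.72 HIGH az 97 n 306 tcp [597.7 147.5 186. ] F [-0.7  0.  -3.5]
time 20.0 gap mid 5.41 tilt [-0.19 -1.79] 1.8 HIGH az 84 n 306 tcp [597.5 147.4 185.7] F [-0.5  0.2 -2.7]
contact tcp z 175.5
t 20.0 tcp [597.5 147.4 185.7] rot [ 0.916  0.402 -0.001] axis [-6.e-04 -2.e-04 -1.e+00] units [-1.47 -2.01  0.51]
```

Emit:
{"api": "servo_tool", "payload": {
  "rows": [
    [[-0.06,-0.54,0],[0,0,0],0.1],
    [[-0.06,-0.54,0],[0,0,0],0.1],
    [[-0.06,-0.54,0],[0,0,0],0.1],
    [[-0.05,-0.53,0],[0,0,0],0.1],
    [[0,0,0.15],[0,0,0],0.1],
    [[0,0,0.2],[0,0,0],0.1],
    [[0,0,0.07],[0,0,0],0.1],
    [[0,0,0.07],[0,0,0],0.1]
  ]
}}

```text
time_s: 20.8
tcp_pos: [576.2, 184.4, 175.9]
tcp_rot: [0.979, 0.205, -0.0, 0.0]
wrist_force: [0.2, -0.2, 0.4]
finger_gap: 23.1
gripper_force: 40.0
```

Emit:
{"api": "servo_tool", "payload": {
  "rows": [
    [[0,0,0.07],[0,0,0],0.1],
    [[0,0,0.07],[0,0,0],0.1],
    [[0,0,0.07],[0,0,0],0.1],
    [[0,0,0.05],[0,0,0],0.1],
    [[0,0,0],[0,0,0],0.1],
    [[0,0,-0.3],[0,0,0],0.1],
    [[0,0,-0.4],[0,0,0],0.1],
    [[0,0,0],[0,0,0],0.1]
  ]
}}

```text
time_s: 21.6
tcp_pos: [576.9, 184.8, 186.3]
tcp_rot: [0.979, 0.205, 0.001, 0.0]
wrist_force: [-0.1, -0.2, -1.9]
finger_gap: 23.4
gripper_force: 40.0
```

```bash
python3 - <<'E'
from cup import *
sect();sect();plan(270)
E
```

```text
time 21.65 gap mid 5.02 tilt [0.55 1.1 ] 1.23 HIGH az 244 n 353 tcp [576.6 184.7 185.6] F [ 0.4 -0.1 -2. ]
time 21.7 gap mid 4.89 tilt [0.67 0.92] 1.14 HIGH az 234 n 349 tcp [576.2 184.7 185. ] F [ 0.1  0.2 -2.4]
time 21.75 gap mid 4.81 tilt [0.71 1.36] 1.53 HIGH az 243 n 366 tcp [576.  184.7 184.7] F [-0.1  0.3 -2.5]
contact tcp z 175.2
t 21.75 tcp [576.  184.7 184.7] rot [ 0.916  0.402 -0.001] axis [-5.e-04 -2.e-04 -1.e+00] units [-1.    2.28  0.48]
```

Emit:
{"api": "servo_tool", "payload": {
  "rows": [
    [[-0.37,0.48,0],[0,0,0],0.1],
    [[-0.37,0.48,0],[0,0,0],0.1],
    [[-0.37,0.48,0],[0,0,0],0.1],
    [[-0.37,0.47,0],[0,0,0],0.1],
    [[0,0,0.15],[0,0,0],0.1],
    [[0,0,0.2],[0,0,0],0.1],
    [[0,0,0.07],[0,0,0],0.1],
    [[0,0,0.07],[0,0,0],0.1]
  ]
}}

```text
time_s: 22.55
tcp_pos: [564.3, 138.4, 174.9]
tcp_rot: [0.979, 0.206, -0.0, -0.0]
wrist_force: [-1.0, -0.3, 0.2]
finger_gap: 23.1
gripper_force: 40.0
```

Emit:
{"api": "servo_tool", "payload": {
  "rows": [
    [[0,0,0.07],[0,0,0],0.1],
    [[0,0,0.07],[0,0,0],0.1],
    [[0,0,0.07],[0,0,0],0.1],
    [[0,0,0.05],[0,0,0],0.1],
    [[0,0,0],[0,0,0],0.1],
    [[0,0,-0.3],[0,0,0],0.1],
    [[0,0,-0.4],[0,0,0],0.1],
    [[0,0,0],[0,0,0],0.1]
  ]
}}

```text
time_s: 23.35
tcp_pos: [565.0, 138.2, 185.1]
tcp_rot: [0.979, 0.206, 0.001, 0.0]
wrist_force: [-0.2, -0.1, -2.0]
finger_gap: 23.7
gripper_force: 40.0
```

```bash
python3 - <<'E'
from cup import *
sect();sect();plan(60)
E
```

```text
time 23.4 gap mid 4.42 tilt [-1.44  0.82] 1.66 HIGH az 330 n 412 tcp [564.7 138.1 184.4] F [ 0.2  0.6 -2.7]
time 23.45 gap mid 4.59 tilt [-1.27  0.78] 1.49 HIGH az 328 n 423 tcp [564.4 138.1 183.9] F [-0.8 -0.5 -3.4]
time 23.5 gap mid 4.58 tilt [-1.47  0.92] 1.73 HIGH az 328 n 419 tcp [564.3 138.  183.6] F [-0.8 -0.8 -2.7]
contact tcp z 174.4
t 23.5 tcp [564.3 138.  183.6] rot [ 0.916  0.402 -0.001] axis [-7.e-04 -2.e-04 -1.e+00] units [ 1.99 -1.51  0.46]
```

Emit:
{"api": "servo_tool", "payload": {
  "rows": [
    [[0.42,0.07,0],[0,0,0],0.1],
    [[0.42,0.07,0],[0,0,0],0.1],
    [[0.42,0.06,0],[0,0,0],0.1],
    [[0.42,0.06,0],[0,0,0],0.1],
    [[0,0,0.15],[0,0,0],0.1],
    [[0,0,0.17],[0,0,0],0.1],
    [[0,0,0.07],[0,0,0],0.1],
    [[0,0,0.07],[0,0,0],0.1]
  ]
}}

```text
time_s: 24.3
tcp_pos: [596.9, 146.7, 174.8]
tcp_rot: [0.979, 0.205, -0.0, 0.0]
wrist_force: [-0.9, -0.9, 3.1]
finger_gap: 23.5
gripper_force: 40.0
```

Emit:
{"api": "servo_tool", "payload": {
  "rows": [
    [[0,0,0.07],[0,0,0],0.1],
    [[0,0,0.07],[0,0,0],0.1],
    [[0,0,0.07],[0,0,0],0.1],
    [[0,0,0.05],[0,0,0],0.1],
    [[0,0,0],[0,0,0],0.1],
    [[0,0,-0.3],[0,0,0],0.1],
    [[0,0,-0.4],[0,0,0],0.1],
    [[0,0,0],[0,0,0],0.1]
  ]
}}

```text
time_s: 25.1
tcp_pos: [597.9, 146.8, 185.0]
tcp_rot: [0.979, 0.205, 0.001, 0.0]
wrist_force: [-0.1, -0.1, -1.5]
finger_gap: 23.6
gripper_force: 40.0
```

```bash
python3 - <<'E'
from cup import *
sect();sect();plan(90)
E
```

```text
time 25.15 gap mid 3.71 tilt [ 0.24 -1.51] 1.53 HIGH az 99 n 337 tcp [597.6 146.7 184.2] F [ 0.5  0.3 -3.2]
time 25.2 gap mid 3.74 tilt [ 0.56 -1.94] 2.02 HIGH az 106 n 342 tcp [597.3 146.7 183.7] F [-0.3  0.  -2.5]
time 25.25 gap mid 3.8 tilt [ 0.39 -1.73] 1.77 HIGH az 103 n 339 tcp [597.1 146.7 183.4] F [ 0.5 -0.6 -2.3]
contact tcp z 174.4
t 25.25 tcp [597.1 146.7 183.4] rot [ 0.916  0.402 -0.   ] axis [-5.e-04 -1.e-04 -1.e+00] units [-0.2  -2.17  0.45]
```

Emit:
{"api": "servo_tool", "payload": {
  "rows": [
    [[-0.12,-0.57,0],[0,0,0],0.1],
    [[-0.12,-0.57,0],[0,0,0],0.1],
    [[-0.12,-0.56,0],[0,0,0],0.1],
    [[-0.11,-0.56,0],[0,0,0],0.1],
    [[0,0,0.15],[0,0,0],0.1],
    [[0,0,0.18],[0,0,0],0.1],
    [[0,0,0.07],[0,0,0],0.1],
    [[0,0,0.07],[0,0,0],0.1]
  ]
}}

```text
time_s: 26.05
tcp_pos: [570.6, 183.9, 174.0]
tcp_rot: [0.979, 0.205, -0.0, 0.0]
wrist_force: [-0.1, 0.5, 2.1]
finger_gap: 23.1
gripper_force: 40.0
```

Emit:
{"api": "servo_tool", "payload": {
  "rows": [
    [[0,0,0.07],[0,0,0],0.1],
    [[0,0,0.07],[0,0,0],0.1],
    [[0,0,0.07],[0,0,0],0.1],
    [[0,0,0.05],[0,0,0],0.1],
    [[0,0,0],[0,0,0],0.1],
    [[0,0,-0.3],[0,0,0],0.1],
    [[0,0,-0.4],[0,0,0],0.1],
    [[0,0,0],[0,0,0],0.1]
  ]
}}

```text
time_s: 26.85
tcp_pos: [571.2, 184.2, 184.2]
tcp_rot: [0.979, 0.205, 0.001, 0.0]
wrist_force: [0.5, -0.2, -2.0]
finger_gap: 23.3
gripper_force: 40.0
```

```bash
python3 - <<'E'
from cup import *
sect();sect();plan(250)
E
```

```text
time 26.9 gap mid 3.15 tilt [1.36 0.91] 1.63 HIGH az 214 n 392 tcp [570.9 184.2 183.5] F [ 0.2 -0.6 -2.3]
time 26.95 gap mid 3.07 tilt [0.98 1.07] 1.45 HIGH az 228 n 422 tcp [570.6 184.2 183. ] F [-0.   0.3 -2.6]
time 27.0 gap mid 3.07 tilt [0.91 0.63] 1.11 HIGH az 215 n 418 tcp [570.4 184.2 182.7] F [ 0.1 -0.1 -2.9]
contact tcp z 173.3
t 27.0 tcp [570.4 184.2 182.7] rot [ 0.916  0.402 -0.001] axis [-6.e-04 -2.e-04 -1.e+00] units [-1.09  2.13  0.47]
```

Emit:
{"api": "servo_tool", "payload": {
  "rows": [
    [[-0.36,0.39,0],[0,0,0],0.1],
    [[-0.36,0.39,0],[0,0,0],0.1],
    [[-0.36,0.39,0],[0,0,0],0.1],
    [[-0.36,0.38,0],[0,0,0],0.1],
    [[0,0,0.15],[0,0,0],0.1],
    [[0,0,0.18],[0,0,0],0.1],
    [[0,0,0.07],[0,0,0],0.1],
    [[0,0,0.07],[0,0,0],0.1]
  ]
}}

```text
time_s: 27.8
tcp_pos: [556.5, 144.7, 173.3]
tcp_rot: [0.979, 0.206, -0.0, -0.0]
wrist_force: [-0.2, 0.1, -1.8]
finger_gap: 23.4
gripper_force: 40.0
```

Emit:
{"api": "servo_tool", "payload": {
  "rows": [
    [[0,0,0.07],[0,0,0],0.1],
    [[0,0,0.07],[0,0,0],0.1],
    [[0,0,0.07],[0,0,0],0.1],
    [[0,0,0.04],[0,0,0],0.1],
    [[0,0,0],[0,0,0],0.1],
    [[0,0,-0.3],[0,0,0],0.1],
    [[0,0,-0.4],[0,0,0],0.1],
    [[0,0,0],[0,0,0],0.1]
  ]
}}

```text
time_s: 28.6
tcp_pos: [557.3, 144.6, 183.8]
tcp_rot: [0.979, 0.206, 0.001, 0.0]
wrist_force: [0.5, 0.8, -2.1]
finger_gap: 23.5
gripper_force: 40.0
```

```bash
python3 - <<'E'
from cup import *
sect();sect();plan(20)
E
```

```text
time 28.65 gap mid 2.53 tilt [-1.25  0.56] 1.37 HIGH az 336 n 441 tcp [556.9 144.5 183.1] F [-0.9  0.4 -2.4]
time 28.7 gap mid 2.64 tilt [-1.55  0.37] 1.59 HIGH az 347 n 437 tcp [556.6 144.4 182.6] F [-0.5 -0.3 -3.7]
time 28.75 gap mid 2.55 tilt [-0.94  0.39] 1.02 HIGH az 338 n 415 tcp [556.5 144.4 182.4] F [ 0.5 -0.9 -2.2]
contact tcp z 172.7
t 28.75 tcp [556.5 144.4 182.4] rot [ 0.916  0.402 -0.   ] axis [-4.e-04 -2.e-04 -1.e+00] units [ 2.45 -0.24  0.48]
```

Emit:
{"api": "servo_tool", "payload": {
  "rows": [
    [[0.53,0.13,0],[0,0,0],0.1],
    [[0.53,0.13,0],[0,0,0],0.1],
    [[0.53,0.13,0],[0,0,0],0.1],
    [[0.53,0.13,0],[0,0,0],0.1],
    [[0,0,0.15],[0,0,0],0.1],
    [[0,0,0.19],[0,0,0],0.1],
    [[0,0,0.07],[0,0,0],0.1],
    [[0,0,0.07],[0,0,0],0.1]
  ]
}}

```text
time_s: 29.55
tcp_pos: [599.0, 151.8, 172.7]
tcp_rot: [0.979, 0.205, -0.0, -0.0]
wrist_force: [-0.7, 0.2, -0.6]
finger_gap: 23.0
gripper_force: 40.0
```

Emit:
{"api": "servo_tool", "payload": {
  "rows": [
    [[0,0,0.07],[0,0,0],0.1],
    [[0,0,0.07],[0,0,0],0.1],
    [[0,0,0.07],[0,0,0],0.1],
    [[0,0,0.04],[0,0,0],0.1],
    [[0,0,0],[0,0,0],0.1],
    [[0,0,-0.3],[0,0,0],0.1],
    [[0,0,-0.4],[0,0,0],0.1],
    [[0,0,0],[0,0,0],0.1]
  ]
}}

```text
time_s: 30.35
tcp_pos: [600.3, 152.0, 183.4]
tcp_rot: [0.979, 0.205, 0.001, 0.0]
wrist_force: [-0.7, -0.2, -3.0]
finger_gap: 23.3
gripper_force: 40.0
```

```bash
python3 - <<'E'
from cup import *
sect();sect();plan(110)
E
```

```text
time 30.4 gap mid 1.88 tilt [ 0.24 -1.63] 1.65 HIGH az 98 n 346 tcp [599.9 151.9 182.7] F [ 0.4 -0.1 -1.7]
time 30.45 gap mid 2.07 tilt [ 0.36 -1.46] 1.5 HIGH az 104 n 342 tcp [599.7 151.9 182.1] F [ 0.2 -0.8 -1.9]
time 30.5 gap mid 2.01 tilt [-0.43 -1.  ] 1.09 HIGH az 67 n 326 tcp [599.5 151.9 181.8] F [-0.8 -0.8 -2.1]
contact tcp z 172.2
t 30.5 tcp [599.5 151.9 181.8] rot [ 0.916  0.402 -0.   ] axis [-4.e-04 -1.e-04 -1.e+00] units [-0.83 -2.09  0.48]
```

Emit:
{"api": "servo_tool", "payload": {
  "rows": [
    [[-0.12,-0.5,0],[0,0,0],0.1],
    [[-0.12,-0.5,0],[0,0,0],0.1],
    [[-0.12,-0.5,0],[0,0,0],0.1],
    [[-0.11,-0.5,0],[0,0,0],0.1],
    [[0,0,0.15],[0,0,0],0.1],
    [[0,0,0.19],[0,0,0],0.1],
    [[0,0,0.07],[0,0,0],0.1],
    [[0,0,0.07],[0,0,0],0.1]
  ]
}}

```text
time_s: 31.3
tcp_pos: [575.0, 184.3, 172.1]
tcp_rot: [0.979, 0.205, -0.0, 0.0]
wrist_force: [-0.1, -0.2, -1.2]
finger_gap: 23.6
gripper_force: 40.0
```

Emit:
{"api": "servo_tool", "payload": {
  "rows": [
    [[0,0,0.07],[0,0,0],0.1],
    [[0,0,0.07],[0,0,0],0.1],
    [[0,0,0.07],[0,0,0],0.1],
    [[0,0,0.04],[0,0,0],0.1],
    [[0,0,0],[0,0,0],0.1],
    [[0,0,-0.3],[0,0,0],0.1],
    [[0,0,-0.4],[0,0,0],0.1],
    [[0,0,0],[0,0,0],0.1]
  ]
}}

```text
time_s: 32.1
tcp_pos: [575.6, 184.7, 182.6]
tcp_rot: [0.979, 0.205, 0.001, 0.0]
wrist_force: [-0.3, -0.5, -2.2]
finger_gap: 23.2
gripper_force: 40.0
```

```bash
python3 - <<'E'
from cup import *
sect();sect();plan(215)
E
```

```text
time 32.15 gap mid 1.43 tilt [0.53 0.95] 1.08 HIGH az 241 n 385 tcp [575.3 184.7 181.9] F [-0.1  0.5 -3.4]
time 32.2 gap mid 1.54 tilt [0.73 0.24] 0.77 HIGH az 199 n 362 tcp [575.  184.6 181.4] F [ 1.   0.1 -3.1]
time 32.25 gap mid 1.62 tilt [0.75 0.31] 0.82 HIGH az 202 n 376 tcp [574.8 184.6 181.1] F [-0.4 -0.3 -2.2]
contact tcp z 171.8
t 32.25 tcp [574.8 184.6 181.1] rot [ 0.916  0.402 -0.001] axis [-5.e-04 -2.e-04 -1.e+00] units [-1.67  1.4   0.47]
```

Emit:
{"api": "servo_tool", "payload": {
  "rows": [
    [[-0.42,0.35,0],[0,0,0],0.1],
    [[-0.42,0.35,0],[0,0,0],0.1],
    [[-0.42,0.35,0],[0,0,0],0.1],
    [[-0.41,0.35,0],[0,0,0],0.1],
    [[0,0,0.15],[0,0,0],0.1],
    [[0,0,0.19],[0,0,0],0.1],
    [[0,0,0.07],[0,0,0],0.1],
    [[0,0,0.07],[0,0,0],0.1]
  ]
}}

```text
time_s: 33.05
tcp_pos: [555.6, 146.0, 171.6]
tcp_rot: [0.979, 0.206, -0.0, -0.0]
wrist_force: [0.5, -0.0, -1.1]
finger_gap: 23.2
gripper_force: 40.0
```

Emit:
{"api": "servo_tool", "payload": {
  "rows": [
    [[0,0,0.07],[0,0,0],0.1],
    [[0,0,0.07],[0,0,0],0.1],
    [[0,0,0.07],[0,0,0],0.1],
    [[0,0,0.04],[0,0,0],0.1],
    [[0,0,0],[0,0,0],0.1],
    [[0,0,-0.3],[0,0,0],0.1],
    [[0,0,-0.4],[0,0,0],0.1],
    [[0,0,0],[0,0,0],0.1]
  ]
}}

```text
time_s: 33.85
tcp_pos: [556.2, 145.9, 181.9]
tcp_rot: [0.979, 0.206, 0.001, 0.0]
wrist_force: [0.5, -0.4, -3.0]
finger_gap: 23.0
gripper_force: 40.0
```

```bash
python3 - <<'E'
from cup import *
sect();sect();plan(0)
E
```

```text
time 33.9 gap mid 1.09 tilt [-1.05  0.68] 1.25 HIGH az 327 n 433 tcp [555.9 145.8 181.3] F [-0.1 -0.7 -3. ]
time 33.95 gap mid 1.19 tilt [-0.84  0.43] 0.94 HIGH az 333 n 422 tcp [555.6 145.7 180.8] F [ 0.9 -0.3 -2.8]
time 34.0 gap mid 1.17 tilt [-0.9   0.93] 1.3 HIGH az 314 n 404 tcp [555.4 145.7 180.5] F [-0.8 -0.6 -2.2]
contact tcp z 171.4
t 34.0 tcp [555.4 145.7 180.5] rot [ 0.916  0.402 -0.001] axis [-5.e-04 -1.e-04 -1.e+00] units [2.37 0.26 0.46]
```

Emit:
{"api": "servo_tool", "payload": {
  "rows": [
    [[0.47,0.2,0],[0,0,0],0.1],
    [[0.47,0.2,0],[0,0,0],0.1],
    [[0.47,0.2,0],[0,0,0],0.1],
    [[0.47,0.2,0],[0,0,0],0.1],
    [[0,0,0.15],[0,0,0],0.1],
    [[0,0,0.18],[0,0,0],0.1],
    [[0,0,0.07],[0,0,0],0.1],
    [[0,0,0.07],[0,0,0],0.1]
  ]
}}

```text
time_s: 34.8
tcp_pos: [596.0, 146.2, 171.1]
tcp_rot: [0.979, 0.205, -0.0, 0.0]
wrist_force: [-0.7, 0.2, -2.7]
finger_gap: 23.8
gripper_force: 40.0
```

Emit:
{"api": "servo_tool", "payload": {
  "rows": [
    [[0,0,0.07],[0,0,0],0.1],
    [[0,0,0.07],[0,0,0],0.1],
    [[0,0,0.07],[0,0,0],0.1],
    [[0,0,0.04],[0,0,0],0.1],
    [[0,0,0],[0,0,0],0.1],
    [[0,0,-0.3],[0,0,0],0.1],
    [[0,0,-0.4],[0,0,0],0.1],
    [[0,0,0],[0,0,0],0.1]
  ]
}}

```text
time_s: 35.6
tcp_pos: [597.1, 146.2, 181.8]
tcp_rot: [0.979, 0.205, 0.001, 0.0]
wrist_force: [-0.3, 0.2, -2.3]
finger_gap: 23.1
gripper_force: 40.0
```

```bash
python3 - <<'E'
from cup import *
sect();sect();plan(100)
E
```

```text
time 35.65 gap mid 0.54 tilt [-0.57 -0.79] 0.97 HIGH az 54 n 355 tcp [596.8 146.2 181. ] F [ 0.7 -0.4 -2.2]
time 35.7 gap mid 0.71 tilt [-0.13 -0.34] 0.36 HIGH az 69 n 342 tcp [596.5 146.1 180.5] F [-0.1  0.7 -2.2]
time 35.75 gap mid 0.67 tilt [-0.44 -0.61] 0.75 HIGH az 54 n 328 tcp [596.3 146.1 180.1] F [-0.5 -0.4 -2.6]
contact tcp z 170.7
t 35.75 tcp [596.3 146.1 180.1] rot [ 0.916  0.402 -0.   ] axis [-5.e-04 -1.e-04 -1.e+00] units [-0.35 -2.25  0.47]
```

Emit:
{"api": "servo_tool", "payload": {
  "rows": [
    [[0.09,-0.45,0],[0,0,0],0.1],
    [[0.09,-0.45,0],[0,0,0],0.1],
    [[0.09,-0.44,0],[0,0,0],0.1],
    [[0.09,-0.44,0],[0,0,0],0.1],
    [[0,0,0.15],[0,0,0],0.1],
    [[0,0,0.18],[0,0,0],0.1],
    [[0,0,0.07],[0,0,0],0.1],
    [[0,0,0.07],[0,0,0],0.1]
  ]
}}

```text
time_s: 36.55
tcp_pos: [588.7, 181.2, 170.7]
tcp_rot: [0.979, 0.205, -0.0, 0.0]
wrist_force: [0.7, 0.5, -1.7]
finger_gap: 23.4
gripper_force: 40.0
```

Emit:
{"api": "servo_tool", "payload": {
  "rows": [
    [[0,0,0.07],[0,0,0],0.1],
    [[0,0,0.07],[0,0,0],0.1],
    [[0,0,0.07],[0,0,0],0.1],
    [[0,0,0.05],[0,0,0],0.1],
    [[0,0,0.03],[0,0,0],0.1],
    [[0,0,0],[0,0,0],0.1],
    [[0,0,0],[0,0,0],0.1],
    [[0,0,0],[0,0,0],0.1]
  ]
}}

```text
time_s: 37.35
tcp_pos: [589.3, 181.5, 169.1]
tcp_rot: [0.979, 0.205, 0.002, 0.0]
wrist_force: [-5.6, -1.5, 17.4]
finger_gap: 23.5
gripper_force: 40.0
```

Emit:
{"api": "servo_tool", "payload": {
  "rows": [
    [[0,0,-0.3],[0,0,0],0.1],
    [[0,0,-0.3],[0,0,0],0.1],
    [[0,0,0],[0,0,0],0.1],
    [[0,0,0],[0,0,0],0.1],
    [[0,0,0],[0,0,0],0.1],
    [[0,0,0],[0,0,0],0.1],
    [[0,0,0],[0,0,0],0.1],
    [[0,0,0],[0,0,0],0.1]
  ]
}}

```text
time_s: 38.15
tcp_pos: [588.6, 181.6, 177.1]
tcp_rot: [0.979, 0.205, -0.0, 0.0]
wrist_force: [-0.4, 0.2, -1.6]
finger_gap: 23.2
gripper_force: 40.0
```

```bash
python3 - <<'E'
from cup import *
sect();sect();plan(240)
E
```

```text
time 38.2 gap mid 0.57 tilt [-0.31 -0.97] 1.02 HIGH az 72 n 291 tcp [588.7 181.6 177.2] F [ 0.2  0.3 -2.2]
time 38.25 gap mid 0.54 tilt [-0.69 -0.75] 1.02 HIGH az 48 n 290 tcp [588.7 181.6 177.2] F [ 0.3  0.6 -2.9]
time 38.3 gap mid 0.62 tilt [-0.22 -1.  ] 1.02 HIGH az 77 n 295 tcp [588.7 181.6 177.2] F [-0.3 -0.1 -2.3]
contact tcp z 170.0
t 38.3 tcp [588.7 181.6 177.2] rot [ 0.916  0.402 -0.   ] axis [-1.e-04 -1.e-04 -1.e+00] units [-2.02  1.48  0.36]
```

Emit:
{"api": "servo_tool", "payload": {
  "rows": [
    [[0,0,0.15],[0,0,0],0.1],
    [[0,0,0.15],[0,0,0],0.1],
    [[0,0,0.07],[0,0,0],0.1],
    [[0,0,0.07],[0,0,0],0.1],
    [[0,0,0.07],[0,0,0],0.1],
    [[0,0,0.07],[0,0,0],0.1],
    [[0,0,0.07],[0,0,0],0.1],
    [[0,0,0],[0,0,0],0.1]
  ]
}}

```text
time_s: 39.1
tcp_pos: [589.6, 181.9, 168.8]
tcp_rot: [0.979, 0.206, 0.003, 0.0]
wrist_force: [-6.8, -0.1, 23.3]
finger_gap: 23.4
gripper_force: 40.0
```

Emit:
{"api": "servo_tool", "payload": {
  "rows": [
    [[0,0,0.07],[0,0,0],0.1],
    [[0,0,0.03],[0,0,0],0.1],
    [[0,0,0],[0,0,0],0.1],
    [[0,0,0],[0,0,0],0.1],
    [[0,0,0],[0,0,0],0.1],
    [[0,0,0],[0,0,0],0.1],
    [[0,0,0],[0,0,0],0.1],
    [[0,0,0],[0,0,0],0.1]
  ]
}}

```text
time_s: 39.9
tcp_pos: [590.5, 182.3, 168.4]
tcp_rot: [0.979, 0.206, 0.004, -0.0]
wrist_force: [-5.8, -0.8, 28.9]
finger_gap: 23.5
gripper_force: 40.0
```

Emit:
{"api": "servo_tool", "payload": {
  "rows": [
    [[0,0,-0.3],[0,0,0],0.1],
    [[0,0,-0.4],[0,0,0],0.1],
    [[-0.5,0.37,0],[0,0,0],0.1],
    [[-0.5,0.37,0],[0,0,0],0.1],
    [[-0.5,0.37,0],[0,0,0],0.1],
    [[-0.5,0.37,0],[0,0,0],0.1],
    [[0,0,0],[0,0,0],0.1],
    [[0,0,0],[0,0,0],0.1]
  ]
}}

```text
time_s: 40.7
tcp_pos: [564.0, 138.0, 176.4]
tcp_rot: [0.979, 0.205, 0.0, -0.0]
wrist_force: [0.5, 1.0, -2.8]
finger_gap: 23.4
gripper_force: 40.0
```

```bash
python3 - <<'E'
from cup import *
sect();sect();plan(240)
E
```

```text
time 40.75 gap mid 0.55 tilt [0.59 0.72] 0.93 HIGH az 231 n 412 tcp [564.1 138.4 176.4] F [ 1.3 -0.2 -2.1]
time 40.8 gap mid 0.39 tilt [0.23 1.13] 1.16 HIGH az 258 n 409 tcp [564.2 138.6 176.4] F [-0.6  0.5 -2.3]
time 40.85 gap mid 0.43 tilt [0.45 0.92] 1.03 HIGH az 244 n 408 tcp [564.2 138.7 176.3] F [-0.3  0.5 -2.4]
contact tcp z 170.7
t 40.85 tcp [564.2 138.7 176.3] rot [0.916 0.402 0.   ] axis [ 3.e-04  1.e-04 -1.e+00] units [-0.04  0.01  0.28]
```

Emit:
{"api": "servo_tool", "payload": {
  "rows": [
    [[0,0,0.13],[0,0,0],0.1],
    [[0,0,0.13],[0,0,0],0.1],
    [[0,0,0.07],[0,0,0],0.1],
    [[0,0,0.07],[0,0,0],0.1],
    [[0,0,0.07],[0,0,0],0.1],
    [[0,0,0.07],[0,0,0],0.1],
    [[0,0,0.07],[0,0,0],0.1],
    [[0,0,0.05],[0,0,0],0.1]
  ]
}}

```text
time_s: 41.65
tcp_pos: [565.5, 139.1, 168.2]
tcp_rot: [0.979, 0.206, 0.004, 0.0]
wrist_force: [-6.4, 0.5, 31.3]
finger_gap: 23.9
gripper_force: 40.0
```

Emit:
{"api": "servo_tool", "payload": {
  "rows": [
    [[0,0,0.03],[0,0,0],0.1],
    [[0,0,0],[0,0,0],0.1],
    [[0,0,0],[0,0,0],0.1],
    [[0,0,0],[0,0,0],0.1],
    [[0,0,-0.3],[0,0,0],0.1],
    [[0,0,-0.4],[0,0,0],0.1],
    [[0,0,0],[0,0,0],0.1],
    [[0,0,0],[0,0,0],0.1]
  ]
}}

```text
time_s: 42.45
tcp_pos: [563.8, 138.3, 175.9]
tcp_rot: [0.979, 0.205, -0.0, 0.0]
wrist_force: [-0.6, -0.3, -2.4]
finger_gap: 23.6
gripper_force: 40.0
```

```bash
python3 - <<'E'
from cup import *
sect();sect();plan(330)
E
```

```text
time 42.5 gap mid 0.3 tilt [0.29 0.95] 0.99 HIGH az 253 n 419 tcp [563.7 138.3 175.7] F [-0.1 -0.3 -3.4]
time 42.55 gap mid 0.33 tilt [0.24 0.66] 0.7 HIGH az 250 n 414 tcp [563.6 138.3 175.7] F [ 0.1 -0.1 -2. ]
time 42.6 gap mid 0.4 tilt [-0.01  0.77] 0.77 HIGH az 271 n 425 tcp [563.7 138.3 175.7] F [ 0.3 -0.2 -2.7]
contact tcp z 170.4
t 42.6 tcp [563.7 138.3 175.7] rot [ 0.916  0.402 -0.001] axis [-1.5e-03 -3.0e-04 -1.0e+00] units [1.74 0.27 0.26]
```

Emit:
{"api": "servo_tool", "payload": {
  "rows": [
    [[0.44,0.07,0],[0,0,0],0.1],
    [[0.44,0.07,0],[0,0,0],0.1],
    [[0.43,0.07,0],[0,0,0],0.1],
    [[0.43,0.06,0],[0,0,0],0.1],
    [[0,0,0.12],[0,0,0],0.1],
    [[0,0,0.12],[0,0,0],0.1],
    [[0,0,0.07],[0,0,0],0.1],
    [[0,0,0.07],[0,0,0],0.1]
  ]
}}

```text
time_s: 43.4
tcp_pos: [597.7, 147.4, 169.1]
tcp_rot: [0.979, 0.205, -0.0, 0.0]
wrist_force: [-0.6, 0.6, 4.6]
finger_gap: 23.5
gripper_force: 40.0
```

Emit:
{"api": "servo_tool", "payload": {
  "rows": [
    [[0,0,0.07],[0,0,0],0.1],
    [[0,0,0.07],[0,0,0],0.1],
    [[0,0,0.07],[0,0,0],0.1],
    [[0,0,0.07],[0,0,0],0.1],
    [[0,0,0],[0,0,0],0.1],
    [[0,0,0],[0,0,0],0.1],
    [[0,0,0],[0,0,0],0.1],
    [[0,0,0],[0,0,0],0.1]
  ]
}}

```text
time_s: 44.2
tcp_pos: [598.8, 147.9, 168.2]
tcp_rot: [0.979, 0.205, 0.003, 0.0]
wrist_force: [-5.7, -0.1, 22.4]
finger_gap: 23.8
gripper_force: 40.0
```

Emit:
{"api": "servo_tool", "payload": {
  "rows": [
    [[0,0,-0.3],[0,0,0],0.1],
    [[0,0,-0.36],[0,0,0],0.1],
    [[-0.37,-0.51,0],[0,0,0],0.1],
    [[-0.37,-0.51,0],[0,0,0],0.1],
    [[-0.37,-0.5,0],[0,0,0],0.1],
    [[-0.37,-0.5,0],[0,0,0],0.1],
    [[0,0,0.12],[0,0,0],0.1],
    [[0,0,0.12],[0,0,0],0.1]
  ]
}}

```text
time_s: 45.0
tcp_pos: [554.5, 172.9, 171.7]
tcp_rot: [0.979, 0.206, 0.0, 0.0]
wrist_force: [0.3, 0.7, -2.7]
finger_gap: 23.5
gripper_force: 40.0
```

Emit:
{"api": "servo_tool", "payload": {
  "rows": [
    [[0,0,0.07],[0,0,0],0.1],
    [[0,0,0.07],[0,0,0],0.1],
    [[0,0,0.07],[0,0,0],0.1],
    [[0,0,0.07],[0,0,0],0.1],
    [[0,0,0.07],[0,0,0],0.1],
    [[0,0,0.07],[0,0,0],0.1],
    [[0,0,0],[0,0,0],0.1],
    [[0,0,0],[0,0,0],0.1]
  ]
}}

```text
time_s: 45.8
tcp_pos: [556.3, 172.8, 168.0]
tcp_rot: [0.979, 0.205, 0.003, -0.0]
wrist_force: [-5.7, -0.0, 24.5]
finger_gap: 23.2
gripper_force: 40.0
```

Emit:
{"api": "servo_tool", "payload": {
  "rows": [
    [[0,0,-0.4],[0,0,0],0.1],
    [[0,0,-0.7],[0,0,0],0.1],
    [[0,0.5,-0.4],[0,0,0],0.1],
    [[0,0.9,0],[0,0,0],0.1],
    [[0,0.9,0],[0,0,0],0.1],
    [[0,0.9,0],[0,0,0],0.1],
    [[0,0.9,0],[0,0,0],0.1],
    [[0,0.9,0],[0,0,0],0.1]
  ]
}}

```text
time_s: 46.6
tcp_pos: [595.4, 79.0, 192.8]
tcp_rot: [0.979, 0.205, -0.0, -0.0]
wrist_force: [-0.0, -0.9, -2.8]
finger_gap: 23.4
gripper_force: 40.0
```

```bash
python3 - <<'E'
from cup import *
sect();sect();cup();to([613.4,-161.2,206])
E
```

```text
time 46.65 gap mid 0.17 tilt [0.15 0.06] 0.16 HIGH az 200 n 455 tcp [596.6  76.5 192.8] F [ 1.5 -2.4 -0.8]
time 46.7 gap mid 0.15 tilt [ 0.22 -0.09] 0.24 HIGH az 159 n 446 tcp [596.   77.9 192.8] F [-0.4  0.6 -2. ]
scene h over hub 4.18 tilt vec deg [ 0.06 -0.09] n 445 sd 1.05
top hidden 9
t 46.8 tcp [595.   80.2 192.9] rot [ 0.916  0.401 -0.001] axis [-7.e-04  3.e-04 -1.e+00] units [-3.99 11.43 -0.66]
```

The cup is seated: the gap is about 0.15 mm (within noise), tilt is under 0.25°, and every side stops solid at the same height. I'll take the drift back to its hole.

Emit:
{"api": "servo_tool", "payload": {
  "rows": [
    [[-0.33,0.95,-0.08],[0,0,0],0.1],
    [[-0.33,0.95,-0.08],[0,0,0],0.1],
    [[-0.33,0.95,-0.08],[0,0,0],0.1],
    [[-0.33,0.95,-0.08],[0,0,0],0.1],
    [[-0.33,0.95,-0.08],[0,0,0],0.1],
    [[-0.33,0.95,-0.08],[0,0,0],0.1],
    [[-0.33,0.95,-0.08],[0,0,0],0.1],
    [[-0.33,0.95,-0.08],[0,0,0],0.1]
  ]
}}

```text
time_s: 47.6
tcp_pos: [607.5, -79.3, 206.2]
tcp_rot: [0.979, 0.206, -0.0, -0.0]
wrist_force: [-0.5, -0.1, -2.3]
finger_gap: 23.3
gripper_force: 40.0
```

Emit:
{"api": "servo_tool", "payload": {
  "rows": [
    [[-0.33,0.95,0],[0,0,0],0.1],
    [[-0.33,0.95,0],[0,0,0],0.1],
    [[-0.33,0.95,0],[0,0,0],0.1],
    [[-0.33,0.85,0],[0,0,0],0.1],
    [[0,0,0],[0,0,0],0.1],
    [[0,0,0],[0,0,0],0.1],
    [[0,0,0],[0,0,0],0.1],
    [[0,0,0],[0,0,0],0.1]
  ]
}}

```text
time_s: 48.4
tcp_pos: [613.2, -156.9, 206.2]
tcp_rot: [0.979, 0.206, -0.0, -0.0]
wrist_force: [-0.1, 0.3, -2.7]
finger_gap: 23.4
gripper_force: 40.0
```

```bash
python3 - <<'E'
from cup import *
to([613.4,-161.2,206.9])
s=bot.get_state(); x,y,z=s["tcp_pos"]
c=bot.camera("scene"); W=cloud(c); D=near(W,x+1,y+1,30)
for a in range(int(z)-110,int(z)-30,8):
    P=D[(D[:,2]>=a)&(D[:,2]<a+8)]
    if len(P)>8: print("dz",round(a-z,1),len(P),np.round(circ(P)[0]-np.array([x,y]),1),np.round(P.mean(0)[:2]-[x,y],1), np.round([P[:,2].min()-z,P[:,2].max()-z],1))
u,v=pix(c,[x,y,z-60]); save("crop4.png",cv2.resize(c["pixels"][max(v-60,0):v+60,max(u-60,0):u+60],(480,480),interpolation=cv2.INTER_CUBIC))
E
```

```text
t 48.4 tcp [ 613.2 -156.9  206.2] rot [0.915 0.403 0.   ] axis [-1.e-04  2.e-04 -1.e+00] units [-0.08  0.2  -0.04]
dz -94.2 19 [-2.5 -0.2] [-0.8  1.5] [-94.1 -86.2]
dz -86.2 21 [-2.2  0.8] [-1.1  2.4] [-86.  -79.2]
dz -78.2 14 [-0.2  1.6] [0.4 3.2] [-77.9 -71. ]
dz -70.2 25 [-1.6  1.6] [0.5 4.3] [-69.8 -62.5]
dz -62.2 28 [0.4 1.5] [1.8 3.9] [-62.1 -54.3]
dz -54.2 25 [-0.4  1.8] [1.9 4. ] [-53.9 -46.4]
```

View pics/crop4.png

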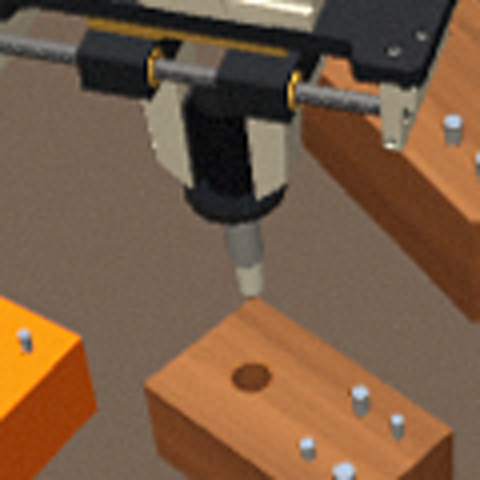

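The drift has rocked about 3.5° in the grip, tip towards tool −x (crop pixel 250,290). I'll rotate the tool to make it plumb again before inserting.

Emit:
{"api": "servo_tool", "payload": {
  "rows": [
    [[-0.08,0.2,0],[0,0,0],0.1],
    [[0,0,0],[0,0.01,0],0.1],
    [[0,0,0],[0,0.01,0],0.1],
    [[0,0,0],[0,0,0],0.1],
    [[0,0,0],[0,0,0],0.1],
    [[0,0,0],[0,0,0],0.1],
    [[0,0,0],[0,0,0],0.1],
    [[0,0,0],[0,0,0],0.1]
  ]
}}

```text
time_s: 49.25
tcp_pos: [613.5, -162.0, 206.0]
tcp_rot: [0.978, 0.205, 0.031, -0.006]
wrist_force: [0.1, 0.3, -2.6]
finger_gap: 23.6
gripper_force: 40.0
```

```bash
python3 - <<'E'
from cup import *
to([613.4,-161.2,206.9])
s=bot.get_state(); x,y,z=s["tcp_pos"]
Ds=[]
for k in range(4):
    c=bot.camera("scene"); W=cloud(c); Ds.append(near(W,x+1,y+1,30))
D=np.vstack(Ds)
for a,b in((-95,-84),(-84,-74),(-72,-62),(-62,-52),(-52,-42)):
    P=D[(D[:,2]>=z+a)&(D[:,2]<z+b)]
    print(a,len(P),np.round(circ(P)[0]-np.array([x,y]),1),round(circ(P)[1],1),np.round(P.mean(0)[:2]-[x,y],1))
# image-plane silhouette: nose vs hole in pixels
print("lowest",np.sort(D[:,2][D[:,2]>z-110])[:5]-z, "pred tip px",pix(c,[x+2.4,y+1.4,z-94]),"hole px",pix(c,[615.8,-159.8,53]))
u,v=pix(c,[x,y,z-60]); save("crop5.png",cv2.resize(c["pixels"][max(v-60,0):v+60,max(u-60,0):u+60],(480,480),interpolation=cv2.INTER_CUBIC)); print(u,v)
E
```

```text
t 49.25 tcp [ 613.5 -162.   206. ] rot [0.914 0.402 0.063] axis [ 0.0572  0.0251 -0.998 ] units [ 0.02 -0.04 -0.04]
-95 112 [1.7 2.9] 6.6 [3.5 4.3]
-84 91 [2.1 2. ] 6.2 [4.2 4. ]
-72 126 [1.9 2.7] 7.9 [4.4 5.6]
-62 142 [2.3 2.7] 8.2 [5.  5.2]
-52 133 [2.9 3.3] 7.3 [5.  5.4]
lowest [-94.01666341 -93.99431361 -93.80797722 -93.58039846 -93.5787441 ] pred tip px (259, 171) hole px (262, 192)
257 157
```

View pics/crop5.png

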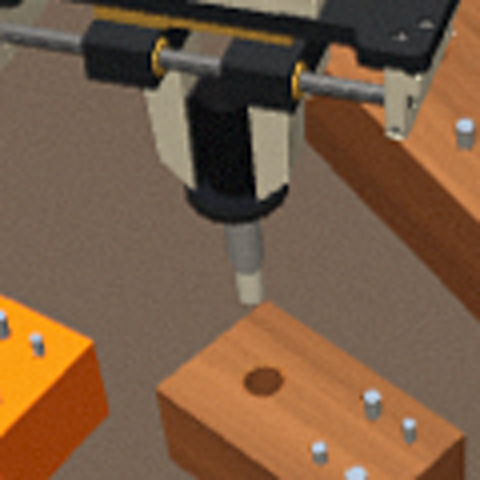

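Emit:
{"api": "servo_tool", "payload": {
  "rows": [
    [[0.03,0,0],[0,0,0],0.1],
    [[-0.03,0,0.5],[0,0,0],0.1],
    [[-0.03,0,0.5],[0,0,0],0.1],
    [[-0.03,0,0.5],[0,0,0],0.1],
    [[-0.03,0,0.4],[0,0,0],0.1],
    [[-0.01,0,0.2],[0,0,0],0.1],
    [[-0.01,0,0.2],[0,0,0],0.1],
    [[-0.01,0,0.2],[0,0,0],0.1]
  ]
}}

```text
time_s: 50.25
tcp_pos: [614.2, -161.8, 156.0]
tcp_rot: [0.978, 0.205, 0.031, -0.006]
wrist_force: [-0.3, -0.8, -2.0]
finger_gap: 23.6
gripper_force: 40.0
```

Emit:
{"api": "servo_tool", "payload": {
  "rows": [
    [[-0.01,0,0.2],[0,0,0],0.1],
    [[-0.01,0,0.2],[0,0,0],0.1],
    [[-0.01,0,0.2],[0,0,0],0.1],
    [[-0.01,0,0.2],[0,0,0],0.1],
    [[-0.01,0,0.2],[0,0,0],0.1],
    [[0,0,0],[0,0,0],0.1],
    [[0,0,0],[0,0,0],0.1],
    [[0,0,0],[0,0,0],0.1]
  ]
}}

```text
time_s: 51.05
tcp_pos: [614.4, -161.7, 136.3]
tcp_rot: [0.978, 0.205, 0.031, -0.006]
wrist_force: [0.1, -0.1, -2.6]
finger_gap: 23.3
gripper_force: 40.0
```

```bash
python3 - <<'E'
from cup import *
to([613.5,-161.5,107]); print(bot.get_state()["wrist_force"])
E
```

```text
t 51.05 tcp [ 614.4 -161.7  136.3] rot [0.914 0.401 0.063] axis [ 0.0579  0.025  -0.998 ] units [-0.13 -0.03  1.46]
[ 0.13135435 -0.05559769 -2.64976468]
```

Emit:
{"api": "servo_tool", "payload": {
  "rows": [
    [[-0.02,0,0.25],[0,0,0],0.1],
    [[-0.02,0,0.25],[0,0,0],0.1],
    [[-0.02,0,0.25],[0,0,0],0.1],
    [[-0.02,0,0.25],[0,0,0],0.1],
    [[-0.02,0,0.2],[0,0,0],0.1],
    [[-0.01,0,0.15],[0,0,0],0.1],
    [[0,0,0.05],[0,0,0],0.1],
    [[0,0,0],[0,0,0],0.1]
  ]
}}

```text
time_s: 51.85
tcp_pos: [613.8, -161.9, 107.8]
tcp_rot: [0.978, 0.205, 0.031, -0.006]
wrist_force: [-1.3, -0.3, -2.0]
finger_gap: 23.3
gripper_force: 40.0
```

Emit:
{"api": "servo_tool", "payload": {
  "rows": [
    [[0,0,0],[0,0,0],0.1],
    [[0,0,0],[0,0,0],0.1],
    [[0,0,0],[0,0,0],0.15],
    [[0,0,0],[0,0,0],0.2],
    [[0,0,0],[0,0,0],0.25],
    [[0,0,0],[0,0,0],0.3],
    [[0,0,0],[0,0,0],0.35],
    [[0,0,0],[0,0,0],0.4]
  ]
}}

```text
time_s: 52.65
tcp_pos: [614.1, -161.9, 108.3]
tcp_rot: [0.978, 0.205, 0.031, -0.006]
wrist_force: [-0.6, 0.6, -0.6]
finger_gap: 34.9
gripper_force: 0.0
```

Emit:
{"api": "servo_tool", "payload": {
  "rows": [
    [[0,0,0],[0,0,0],0.5],
    [[0,0,0],[0,0,0],0.6],
    [[0,0,0],[0,0,0],0.7],
    [[0,0,0],[0,0,0],0.8],
    [[0,0,0],[0,-0.01,0],0.8],
    [[0,0,0],[0,-0.01,0],0.8],
    [[0,0,0],[0,0,0],0.8],
    [[0,0,-0.2],[0,0,0],0.8]
  ]
}}

```text
time_s: 53.45
tcp_pos: [613.6, -161.6, 111.3]
tcp_rot: [0.979, 0.206, -0.0, -0.0]
wrist_force: [0.3, -0.2, -0.7]
finger_gap: 73.6
gripper_force: 0.0
```

```bash
python3 - <<'E'
from cup import *
to([613.5,-161.5,107]); s=bot.get_state(); print(s["wrist_force"],s["finger_gap"])
c=bot.camera("scene"); D=near(cloud(c),615,-160,30)
for a in(80,128):
    P=D[(D[:,2]>a)&(D[:,2]<a+ (10 if a>100 else 4))]; print(a,len(P),circ(P) if len(P) else"",P[:,2].max() if len(P) else"")
E
```

```text
t 53.45 tcp [ 613.6 -161.6  111.3] rot [ 0.915  0.402 -0.   ] axis [-7.e-04  8.e-04 -1.e+00] units [-0.   -0.    0.22]
[ 0.31470001 -0.23854307 -0.65434809] 73.58389367153588
80 144 ((615.0625610351562, -159.82034301757812), 22.387975692749023) 83.96031254563664
128 79 ((617.0278930664062, -159.6735382080078), 11.228400230407715) 135.76990184381677
```

Released, and the drift stands in its hole. I'll retreat straight up and away from the camera views.

Emit:
{"api": "servo_tool", "payload": {
  "rows": [
    [[0,0,-0.5],[0,0,0],0.8],
    [[0,0,-1],[0,0,0],0.8],
    [[0,0,-1],[0,0,0],0.8],
    [[0,0,-1],[0,0,0],0.8],
    [[0,0,-1],[0,0,0],0.8],
    [[-1,0,-0.5],[0,0,0],0.8],
    [[-1,0,0],[0,0,0],0.8],
    [[-1,0,0],[0,0,0],0.8]
  ]
}}

```text
time_s: 54.3
tcp_pos: [558.4, -186.3, 213.4]
tcp_rot: [0.979, 0.206, 0.001, 0.001]
wrist_force: [0.3, 0.6, -0.0]
finger_gap: 73.1
gripper_force: 0.0
```

Emit:
{"api": "servo_tool", "payload": {
  "rows": [
    [[-1,0.3,0],[0,0,0],0.8],
    [[-1,0.3,0],[0,0,0],0.8],
    [[-1,0.3,0],[0,0,0],0.8],
    [[-1,0.3,0],[0,0,0],0.8],
    [[-1,0.3,0],[0,0,0],0.8],
    [[0,0,0],[0,0,0],0.8],
    [[0,0,0],[0,0,0],0.8],
    [[0,0,0],[0,0,0],0.8]
  ]
}}

```text
time_s: 55.1
tcp_pos: [480.0, -253.3, 212.4]
tcp_rot: [0.979, 0.206, 0.0, 0.0]
wrist_force: [-0.1, -0.0, 0.3]
finger_gap: 73.4
gripper_force: 0.0
```

```bash
python3 - <<'E'
from cup import *
sect();sect();cup();cup()
o=[]
for n in("scene","top"):
    c=bot.camera(n); W=cloud(c)
    D=near(W,614.5,-160,30)
    for a,b in((80,88),(95,110),(110,125),(130,140)):
        P=D[(D[:,2]>a)&(D[:,2]<b)]; 
        if len(P)>5: print(n,a,len(P),np.round(circ(P)[0],1),round(circ(P)[1],1),round(np.median(P[:,2]),1))
    # hub vs flange heights
    C=(578.6,162.0) if n=="scene" else (576.2,160.7); d=np.hypot(W[...,0]-C[0],W[...,1]-C[1])
    f=W[(d>21)&(d<29)][:,2]; h=W[(d>33)&(d<38)][:,2]; print(n,"flange-hub",np.median(f)-np.median(h[abs(h-70.5)<4]))
    for X in([577,160,75],[614,-160,90]):
        u,v=pix(c,X); o.append(cv2.resize(c["pixels"][v-45:v+45,u-45:u+45],(300,300),interpolation=cv2.INTER_CUBIC))
save("end.png",np.vstack([np.hstack(o[:2]),np.hstack(o[2:])]))
E
```

```text
time 55.15 gap mid 0.04 tilt [0.43 0.02] 0.43 HIGH az 182 n 457 tcp [ 480.  -253.1  212.2] F [ 0.8  0.8 -0.4]
time 55.2 gap mid 0.11 tilt [ 0.14 -0.17] 0.22 HIGH az 128 n 463 tcp [ 480.  -253.1  212.1] F [-0.3  0.1 -0.3]
scene h over hub 4.14 tilt vec deg [-0.15  0.03] n 420 sd 0.91
top h over hub 4.04 tilt vec deg [0.76 0.14] n 429 sd 1.13
scene h over hub 4.04 tilt vec deg [ 0.19 -0.32] n 448 sd 0.98
top h over hub 3.91 tilt vec deg [0.35 0.49] n 422 sd 1.27
scene 80 213 [ 616.6 -159.5] 21.6 83.4
scene 95 77 [ 616.3 -159.2] 12.2 102.5
scene 110 77 [ 616.2 -159.4] 12.1 117.7
scene 130 104 [ 615.6 -159.1] 12.0 133.2
scene flange-hub 2.972602709054925
top 80 238 [ 613.3 -161.3] 21.8 83.9
top 95 20 [ 610.8 -157.8] 10.8 104.1
top 110 18 [ 611.  -156.8] 10.6 118.1
top 130 147 [ 613.6 -161.2] 12.0 133.8
top flange-hub 3.49483572519884
```

View pics/end.png

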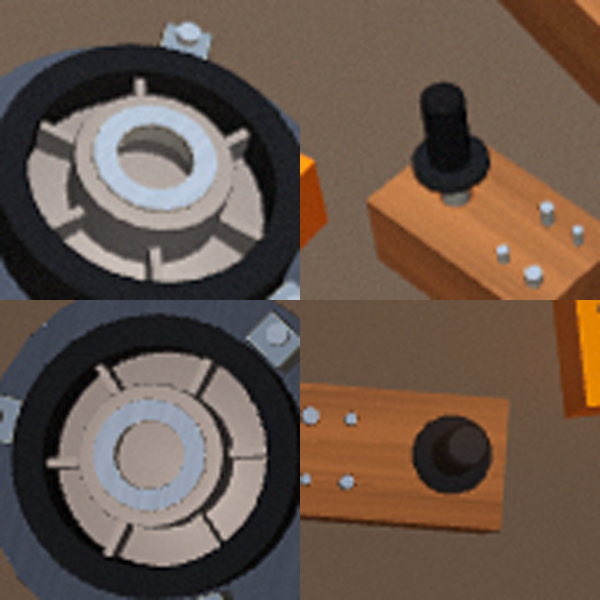

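The final views show the flange flat on the hub (scene crop 155,155): about 4.0 mm above the hub face, with tilt at noise level. The drift stands upright in its hole (crop 445,150). I'll hand the job in.

```bash
python3 -c "
from bench import bot
print(bot.finish_job())"
```

```text
the job is handed in; nothing more can be done
None
```

I handed the job in at about 55 s: the bearing cup measures flat on the hub face to within what the cameras can resolve, and the drift stands upright back in its hole.

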